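# Change over the battery packs on the charger

### The arm

A 6-joint arm with a two-finger parallel gripper is mounted at the origin on the work surface; the furniture and walls round the work are solid. World frame = base frame: x ahead of the robot, y to its left, z up, the work surface at z = 0. Lengths are in m, angles in rad, forces in N, time in s.
With the tool pointing down it reaches from about 0.25 to 0.725 m from the base axis. Payload 4 kg.
Tool frame: the origin (TCP) lies on the centre line of the jaws, within the pads' length; the fingertips stand 11 mm ahead of it and the grasp point (between the pads) lies 8 mm behind it; z points along the fingers, x is the direction in which the jaws open and shut, and the axes are right-handed (so a half turn about z gives the same grasp; the last joint's range is limited). The gripper opens to 85 mm and grips with 20 to 120 N. Pads are 22 mm wide; open, the fingers measure 114 mm over their backs; the gripper's body (76 mm by 85 mm) begins 54 mm behind the grasp point. The pads swing forward as they close: fully open they stand 13 mm farther back than shut.
Start: joints at [-1.306, 0.241, 0.005, 1.335, 0, 1.571], TCP at [0.131, -0.483, 0.242] pointing down, gripper open.
Joint ranges: [-2.72, 2.72], [-1.05, 1.87], [-1.09, 1.28], [-1.99, 2.15], [-1.42, 1.44], [-3.14, 3.14]. Speed limits (rad/s): [2.79, 2.79, 3.14, 3.14, 3.14, 3.14].

### API

Orientations are given as a unit quaternion [x, y, z, w].
In Python, from workcell import bot, viewer, order gives the robot as it stands. The module is installed in compiled form; this text tells all that it offers.
- The arm moves only by the tool send_rows, never from a script. Its argument "increments" is a list that holds one entry, the list of rows, each a list of 4 numbers: the shift along the tool's x, y, z in m, then the turn about the tool's z in degrees. A call has exactly 8 rows; each row shifts and turns the pose as measured when the row begins, along the tool's axes as they then stand; what a row does not reach is not made up. A row lasts 1/10 s, in which the tool goes at most 50 mm and 8.59 degrees, less where a joint would pass 70% of its speed; a pose out of reach is approached as far as the arm can. A call is refused whole if a number of a shift passes 0.05 or a number of a turn 8.59, either way. A call with a gripper value outside its range is refused whole. "hand" is the closure, from -1 (fully open) to 1 (shut), so that 0 is half open, set as the call begins (left out, the last holds). The fingers move at their own pace and stop on an object; the grip force is fixed at half the most. Time passes only in rows, so rows that do not move let the fingers close, or fill a call up. It gives the time, the measured TCP pose, the force and the opening at its end, in the units of the state.
- bot.get_obs(): the state, without advancing time (a new reading comes with each control period).
- viewer.camera(name): name is "scene" or "top" or "wrist"; returns a dict with "image" (420x560x3 uint8, red, green, blue), "range_z" (420x560 float32, m along the optical axis (not along the pixel's ray), 0 where there is no reading), "camera_matrix" (3x3 intrinsics, pixels), "eye" and "rotation" of the camera in the world. Camera axes: x right, y down, z forward; pixel columns grow to the right and rows downward; lengths in m; the calibration is good to about 2 mm. A picture is of the moment at which its call begins.
- order.job_done(): hands the job in, once; it reports no verdict.
The state is a dict: "clock": time; "joint_pos": joint angles; "joint_vel": joint speeds; "tau": joint torques, N m; "eef_pos": TCP position; "tool_rot": TCP orientation; "ft_force": force on the tool from outside, world axes, zero at the start; "ft_torque": the same for the moment, N m; "grip_width": finger opening in m.
Only numpy, scipy, OpenCV 4.12 (cv2) and the standard library are available. Lean on these libraries where they do the work, as an engineer would, in place of code of your own. Each camera call takes 0.05 s, during which the arm holds its last target.

### The job

Change over the cordless tools' battery packs. Switch the charger off at its red rocker first; then pull every full pack back off the charger's rails, past the click, and slide it onto free rails of the plywood storage rack until it clicks fully home, and slide every flat pack that stands on the bench onto the charger in the same way, nose first. Switch the charger on again only when all the packs are home (off once more before you touch a pack on it), and leave the dye bottle where it stands.

Things in the scene. Friction and masses are not known exactly. Their poses are not given: they have to be found in the camera images.
- full_pack_1: Light grey slide-on battery pack, 350 g, gauge of 4 green lamps on top near its tail; starts in the charger's left bay (2 or 3 of the full packs are present). Origin: under its black foot, midway between two side notches; +x to the nose (goes onto rails first), z up. Block 84 mm long (62 behind to 22 before the origin), 46 wide (grip across this), 16 to 68 mm above the origin.
- full_pack_2: The same, starting in the charger's middle bay. The foot of every pack, all under the block: a neck 26 mm wide, 16 high, and at its lower end a flange 40 mm wide (y), 8 thick, 72 long (54 mm behind to 18 mm before the origin), with a notch 12 mm long in either side at the origin.
- full_pack_3: The same, starting in the charger's right bay.
- flat_pack_1: Flat pack, standing on its foot on the bench (2 or 3 are present): same form, origin and axes as full_pack_1, but its gauge shows one red lamp.
- flat_pack_2: As flat_pack_1.
- flat_pack_3: As flat_pack_1.
- charger: Charger, fixed: dark grey case 140 mm deep (x), 286 wide (y), floor of the bays at 26 mm; three bays 78 mm apart, open to its front (-x); behind them a ridge with lamps, 54 mm high; at its right end (-y) a housing 66 mm high, 32 mm from the nearest pack, with the red switch on top. Origin: centre of the underside; x points to its back, away from the robot at yaw 0.
- rack: Storage rack, fixed: plywood board 140 mm deep (x), 226 wide (y), with three black rail holders 78 mm apart, open to its front (-x), floor at 26 mm, no ridge; empty at the start. Origin: centre of the underside; x points to its back.
- charger_bay_1 (a point): Charger, left (+y) bay: point on its floor midway between two spring balls, one in either wall, that snap into a pack's notches. A pack is home when its origin is here and its x is along the unit's +x (within 5 mm; the nose then has 0.8 mm left to the end stop). The point's axes are the charger's.
- charger_bay_2 (a point): Charger, middle bay. In every bay the walls stand 43 mm apart (for the 40 mm flange), 14.5 mm high, from 30 mm before (-x) to 19 mm beyond this point, and flare out to 44 mm before it. Lips on them overhang the flange: 10 mm above the floor, 30 mm apart. So a pack goes on and off only along x, kept level.
- charger_bay_3 (a point): Charger, right (-y) bay. In every bay a pack is clear of the lips when drawn back 48 mm or more; the open floor there runs on to 100 mm before the point, so a pack can be set down on it and slid in. It takes 9 to 15 N to pull it out of the two balls, and as much to push it in past them in the last 20 mm.
- rack_bay_1 (a point): Storage rack, left (+y) bay: the same point as charger_bay_1, the same rails and rollers.
- rack_bay_2 (a point): Storage rack, middle bay, likewise.
- rack_bay_3 (a point): Storage rack, right (-y) bay, likewise.
- charger_switch (a joint): The charger's red rocker switch, 48 mm long (x), 23 wide, pivoting about y at its middle: 0 = off, far half up; 0.4 = on, far half down. On at the start. It stays where it is left and takes about 3 N on the raised half.
- switch_far_half (a point): Point on top of the rocker's far half, 15 mm behind (+x of) its pivot: pressed straight down, about 6 mm, it switches on. 77 mm above the bench when off, 71 when on.
- switch_near_half (a point): Point on top of the rocker's near half, 15 mm before (-x of) its pivot: pressed straight down, about 6 mm, it switches off. 77 mm above the bench when on, 71 when off.
- dye_bottle: Small tan bottle with a black cap, 36 mm across, 66 high, standing loose on the bench; leave it there. Origin: centre of its underside.
Not all that is in view belongs to the job. What is shaped like the full_pack_3 but yellow is not meant.

How it is judged:
By the outcome, as a careful person would: the job done as asked, in the order asked, and still so for the second after the job is handed in, with the robot touching nothing.
Of full_pack_1, full_pack_2, full_pack_3 only 2 to 3 are there at a start; the rules pass over those that are not, and their reading is None.
Of flat_pack_1, flat_pack_2, flat_pack_3 only 2 to 3 are there at a start; the rules pass over those that are not, and their reading is None.
At some moment in a run one of flat_pack_1, flat_pack_2, flat_pack_3 may be knocked a few centimetres aside while the robot is not near it.
Once in a run the grip may slacken for a moment while it holds something.
It also fails if it takes over 210 s, if anything falls off the work surface, if the arm or the gripper's body presses on something with over 40 N, if the wrist force passes 120 N, or if a joint passes its speed limit or range.

## Working session

There is one attempt and no reset: what is moved stays moved. The work goes in short steps, Python scripts to look and compute and a tool call to move; the robot and the scene stay as the last step left them, time stands still between calls to the robot, and variables do not carry over. Pictures are saved under pics/ and viewed, and the job is handed in when it is done.

Besides the shell and the picture viewer there is one more tool, called after "Call:" as name(argument=value, ...), one argument or row to a line, values as JSON. send_rows: Moves the arm, as the interface text tells. Its arguments: {"type":"object","properties":{"increments":{"type":"array","items":{"type":"array","items":{"type":"array","items":{"type":"number"}}}},"hand":{"type":"number"}},"required":["increments"]}

```bash
mkdir -p pics; cat > h.py <<'E'
import numpy as np, cv2
from workcell import bot, viewer, order
def snap(n,f):
    c=viewer.camera(n); cv2.imwrite('pics/'+f+'.png',c['image'][:,:,::-1]); 
    np.savez('pics/'+f+'.npz',**{k:np.asarray(v) for k,v in c.items()}); return c
E
python3 - <<'E'
from h import *
print(bot.get_obs())
for n in ['scene','top','wrist']:
    c=snap(n,n+'0'); print(n,c['camera_matrix'],c['eye'],c['rotation'])
E
```

```text
{'clock': 0.0, 'joint_pos': array([-1.30597553e+00,  2.41425322e-01,  3.67786028e-03,  1.33515333e+00,
        7.39371877e-06,  1.57079391e+00]), 'joint_vel': array([-0.00154055,  0.00087873,  0.00058425,  0.0008691 , -0.00131778,
       -0.00119617]), 'tau': array([ 3.70478920e-04, -3.72313356e+01,  2.52409101e+01,  1.70058408e-02,
        1.49103976e-04,  4.86551045e-06]), 'eef_pos': array([ 0.13070975, -0.48197731,  0.24138905]), 'tool_rot': array([ 7.94272387e-01, -6.07560917e-01, -8.33513130e-04, -6.42234838e-04]), 'ft_force': array([-0.01650295,  0.24926924,  0.03166596]), 'ft_torque': array([ 0.01341221, -0.04516074,  0.00715412]), 'grip_width': 0.08515808972732698}
scene [[388.56547225   0.         281.11177439]
 [  0.         388.56547225 208.30923622]
 [  0.           0.           1.        ]] [-0.23594297 -0.75386809  0.66878506] [ 0.79357021 -0.35849362  0.20773257 -0.44561848]
top [[396.27355786   0.         276.56915501]
 [  0.         396.27355786 207.36682398]
 [  0.           0.           1.        ]] [ 0.39014154 -0.11060681  1.00982532] [-0.69683199  0.71526589 -0.02346623  0.04763624]
wrist [[318.8931913    0.         282.2825119 ]
 [  0.         318.8931913  211.37090524]
 [  0.           0.           1.        ]] [ 0.20363618 -0.46244347  0.37309748] [ 0.78575408 -0.60042259 -0.0909143   0.11754931]
```

View pics/scene0.png

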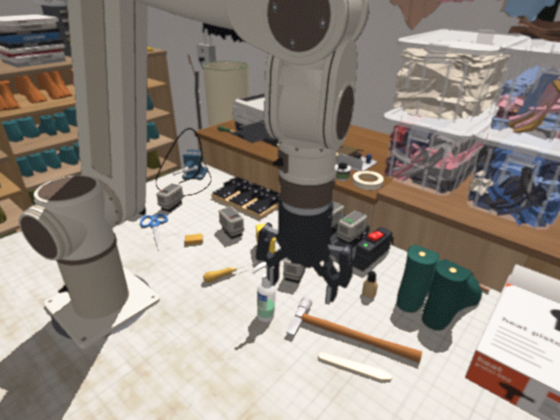

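View pics/top0.png

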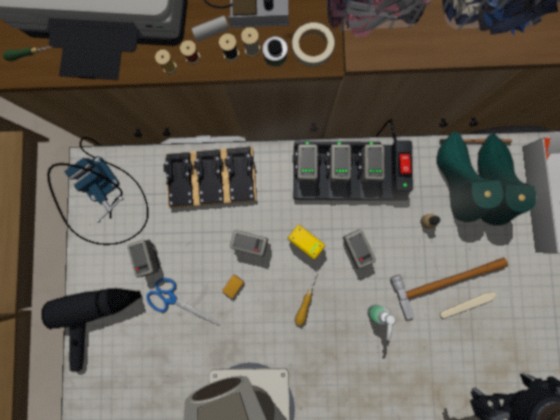

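View pics/wrist0.png

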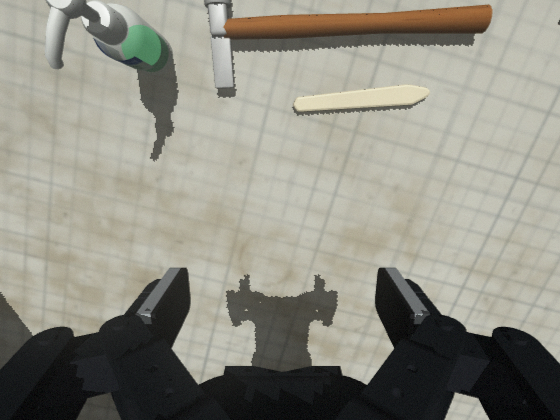

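```bash
cat >> h.py <<'E'
from scipy.spatial.transform import Rotation as R
def cloud(c):
    K=c['camera_matrix'];d=c['range_z'];v,u=np.mgrid[0:d.shape[0],0:d.shape[1]]
    P=np.stack([(u-K[0,2])/K[0,0]*d,(v-K[1,2])/K[1,1]*d,d],-1)
    return P@R.from_quat(c['rotation']).as_matrix().T+c['eye']
def onplane(c,uv,z):
    K=c['camera_matrix'];uv=np.atleast_2d(uv)
    r=np.c_[(uv[:,0]-K[0,2])/K[0,0],(uv[:,1]-K[1,2])/K[1,1],np.ones(len(uv))]@R.from_quat(c['rotation']).as_matrix().T
    return c['eye']+r*((z-c['eye'][2])/r[:,2])[:,None]
E
python3 - <<'E'
from h import *
c=dict(np.load('pics/top0.npz')); P=cloud(c)
for u,v in [(308,160),(341,160),(374,160),(248,243),(140,258),(358,248),(306,242),(430,220),(405,175),(200,300),(208,200),(345,190)]:
    print((u,v),c['image'][v,u],P[v,u].round(4))
im=c['image'][:,:,::-1]
cv2.imwrite('pics/a.png',cv2.resize(im[120:220,280:440],None,fx=5,fy=5,interpolation=cv2.INTER_CUBIC))
cv2.imwrite('pics/b.png',cv2.resize(im[130:290,120:280],None,fx=3.7,fy=3.7,interpolation=cv2.INTER_CUBIC))
cv2.imwrite('pics/d.png',cv2.resize(im[190:290,280:440],None,fx=5,fy=5,interpolation=cv2.INTER_CUBIC))
E
```

```text
(308, 160) [100 100  99] [ 0.5919 -0.1567  0.0973]
(341, 160) [96 95 93] [ 0.5896 -0.2335  0.0964]
(374, 160) [90 89 90] [ 0.587  -0.3097  0.0969]
(248, 243) [92 91 90] [ 0.4025 -0.0097  0.0688]
(140, 258) [83 84 83] [0.3733 0.2477 0.0733]
(358, 248) [88 87 86] [ 0.3844 -0.2684  0.0688]
(306, 242) [218 187  13] [ 0.4015 -0.147   0.0706]
(430, 220) [43 40 38] [ 0.4464 -0.4433  0.0572]
(405, 175) [25 20 21] [ 0.5538 -0.3861  0.0725]
(200, 300) [153 149 143] [2.633e-01 1.215e-01 1.000e-04]
(208, 200) [45 45 47] [0.5131 0.0936 0.0284]
(345, 190) [34 36 34] [ 0.5283 -0.2494  0.0287]
```

View pics/a.png

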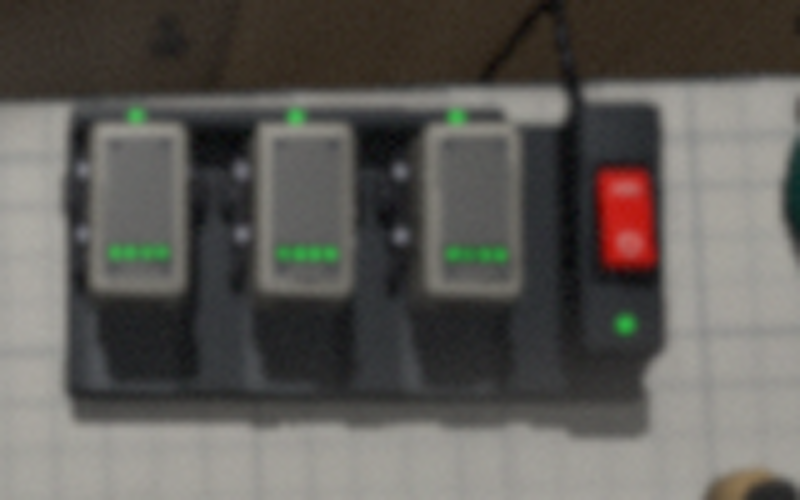

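View pics/b.png

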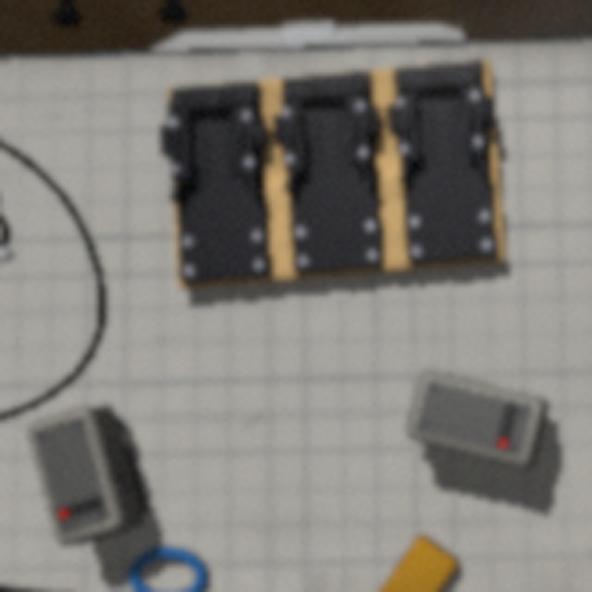

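View pics/d.png

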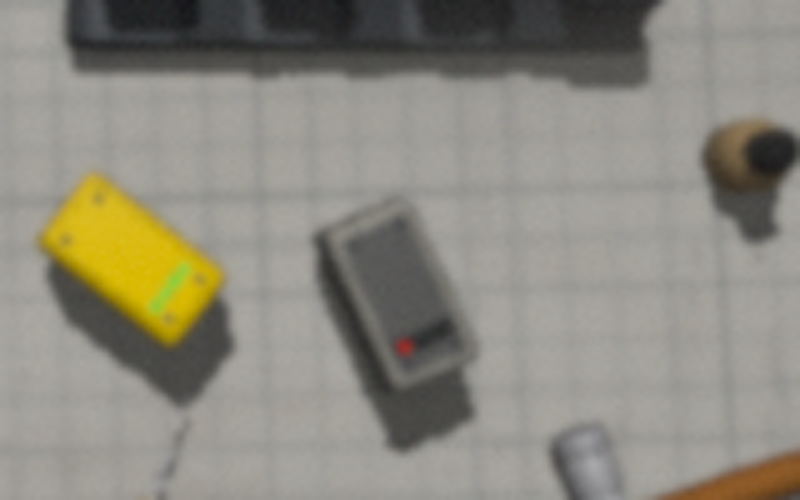

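```bash
cat >> h.py <<'E'
def rectof(c,mask,z):
    n,l,s,_=cv2.connectedComponentsWithStats(mask.astype(np.uint8)); out=[]
    for i in range(1,n):
        if s[i,4]<150: continue
        cnt=max(cv2.findContours((l==i).astype(np.uint8),cv2.RETR_EXTERNAL,cv2.CHAIN_APPROX_NONE)[0],key=len)[:,0]
        w=onplane(c,cnt,z)[:,:2]
        (cx,cy),(a,b),t=cv2.minAreaRect((w*1000).astype(np.float32))
        if a<b: a,b,t=b,a,t+90
        out.append((s[i,4],cnt.mean(0).round(0),np.round([cx,cy,a,b,(t+90)%180-90],1)))
    return out
E
python3 - <<'E'
from h import *
c=dict(np.load('pics/top0.npz')); P=cloud(c); Z=P[...,2]; im=c['image'].astype(int)
X,Y=P[...,0],P[...,1]; box=(X>.3)&(X<.68)&(Y<.3)&(Y>-.5)
print('bench');[print(r) for r in rectof(c,box&(Z>.05)&(Z<.085)&(X<.47),.068)]
print('bay');[print(r) for r in rectof(c,box&(Z>.085)&(Z<.11),.094)]
red=(im[...,0]>150)&(im[...,1]<70)
print('red',[r for r in rectof(c,red,.074)])
# rack: board
print('rack');[print(r) for r in rectof(c,(X>.48)&(X<.68)&(Y>-.04)&(Y<.25)&(Z>.015)&(Z<.06),.03)]
print('chg');[print(r) for r in rectof(c,(X>.48)&(X<.68)&(Y>-.45)&(Y<-.06)&(Z>.015)&(Z<.12),.03)]
n,l,s,ce=cv2.connectedComponentsWithStats(((im[...,0]>150)&(im[...,1]<90)).astype(np.uint8))
print(s[1:],ce[1:])
g=((im[...,1]>150)&(im[...,0]<90)&(im[...,2]<120)).astype(np.uint8)
n,l,s,ce=cv2.connectedComponentsWithStats(g);print(ce[1:])
hs=np.clip(Z*1000/110*255,0,255).astype(np.uint8)
cv2.imwrite('pics/z.png',cv2.resize(cv2.applyColorMap(hs,cv2.COLORMAP_JET)[130:290,120:440],None,fx=2.5,fy=2.5,interpolation=cv2.INTER_NEAREST))
E
```

```text
bench
(np.int32(684), array([306., 242.]), array([ 402.7, -147.2,   83.4,   46.9,   49.9]))
(np.int32(678), array([248., 243.]), array([402.8,  -9.8,  84. ,  46.4,  74.6]))
(np.int32(717), array([360., 249.]), array([ 382.8, -271.7,   83.5,   47.7,   22.5]))
(np.int32(726), array([141., 258.]), array([373.1, 247.4,  84.2,  51. ,  16.2]))
bay
(np.int32(673), array([307., 162.]), array([ 588.1, -155.6,   81.1,   44.6,   -1.7]))
(np.int32(693), array([340., 162.]), array([ 584.4, -232.5,   83.3,   44.4,   -2.2]))
(np.int32(701), array([374., 162.]), array([ 581.9, -309.5,   83. ,   46.1,   -1.9]))
red []
rack
(np.int32(4793), array([210., 177.]), array([572.1,  91.1, 230. , 139.3, -86.5]))
chg
(np.int32(6893), array([354., 169.]), array([ 585.7, -268.4,  298.7,  163.9,   87.8]))
[[545 138   5  14  44]
 [400 155  10  17 146]
 [547 154   2   3   4]] [[546.56818182 142.75      ]
 [404.80136986 163.04794521]
 [547.25       155.        ]]
[[306.5        142.5       ]
 [338.5        142.5       ]
 [370.66666667 142.66666667]
 [302.5        170.        ]
 [305.5        170.        ]
 [309.         170.        ]
 [339.5        170.        ]
 [342.5        170.        ]
 [345.5        170.        ]
 [404.5        184.5       ]]
```

View pics/z.png

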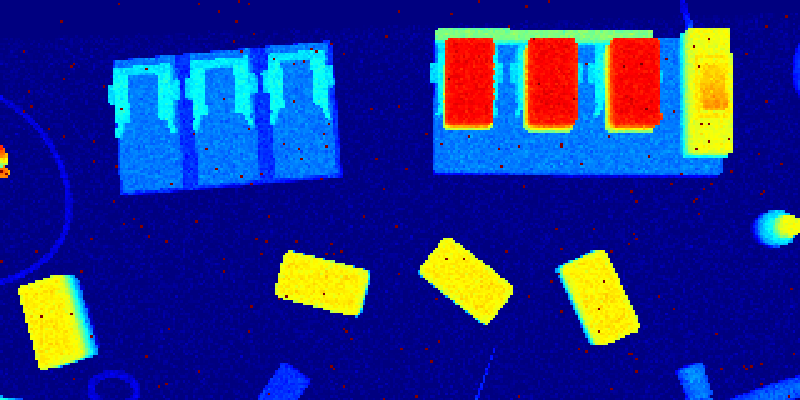

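```bash
python3 - <<'E'
from h import *
c=dict(np.load('pics/top0.npz')); P=cloud(c); Z=P[...,2]
m=(P[...,0]>.48)&(P[...,0]<.68)&(P[...,1]>-.06)&(P[...,1]<.25)
t=np.deg2rad(3.5); o=np.array([.5721,.0911])
def loc(Q): 
    d=Q[...,:2]-o; return np.stack([d[...,0]*np.cos(t)+d[...,1]*np.sin(t),-d[...,0]*np.sin(t)+d[...,1]*np.cos(t)],-1)*1000
L=loc(P)
print('floor z',np.median(Z[m&(L[...,0]<0)&(L[...,0]>-50)&(abs(L[...,1])<10)]))
w=m&(Z>.036)&(Z<.048)
# per row of x' list y' spans of wall-high pixels
for x0 in range(-25,70,8):
    s=w&(L[...,0]>=x0)&(L[...,0]<x0+8)
    h,_=np.histogram(L[...,1][s],np.arange(-128,129,4)); print(x0,''.join('.' if k==0 else ('+' if k<3 else '#') for k in h))
# front edge line & sides of board
b=m&(Z>.012)&(Z<.05)
ys=[];
for y0 in np.arange(-100,100,10):
    s=b&(L[...,1]>=y0)&(L[...,1]<y0+10); ys.append((y0+5,L[...,0][s].min(),L[...,0][s].max()))
ys=np.array(ys);print(np.polyfit(ys[:,0],ys[:,1],1),np.polyfit(ys[:,0],ys[:,2],1))
E
python3 - <<'E'
from h import *
c=dict(np.load('pics/top0.npz'))
im=c['image'][:,:,::-1]
cv2.imwrite('pics/e.png',cv2.resize(im[140:215,160:262],None,fx=7.5,fy=7.5,interpolation=cv2.INTER_CUBIC))
E
```

```text
floor z 0.027151893593971632
-25 ................................................................
-17 .....#............++....++............++...++............++.....
-9 .....#+...........##....+#...........+#....+#+...........##.....
-1 .....###+.......###+....####.......+###.....###+.......###+.....
7 .....####.......####....+###.......+###....+####......+###+.....
15 .....####.......####..++####.......####+..++####......+###++....
23 ...######.......#####.######.......######.#####+.......###+#+...
31 ...#####........#####..#####.......#####+.#####+......+####++...
39 ...++####.......####++.+####.......####+..++###.......+####+....
47 .....####+#+##+++###....####+##+#+#####.....#####+++#+#####.....
55 .....+++++#++++#+##.....+++#+##+#++###+.....###+++##+#+++++.....
63 ................................................................
[ 3.90654213e-03 -6.72988492e+01] [4.87907144e-03 7.10484514e+01]
```

View pics/e.png

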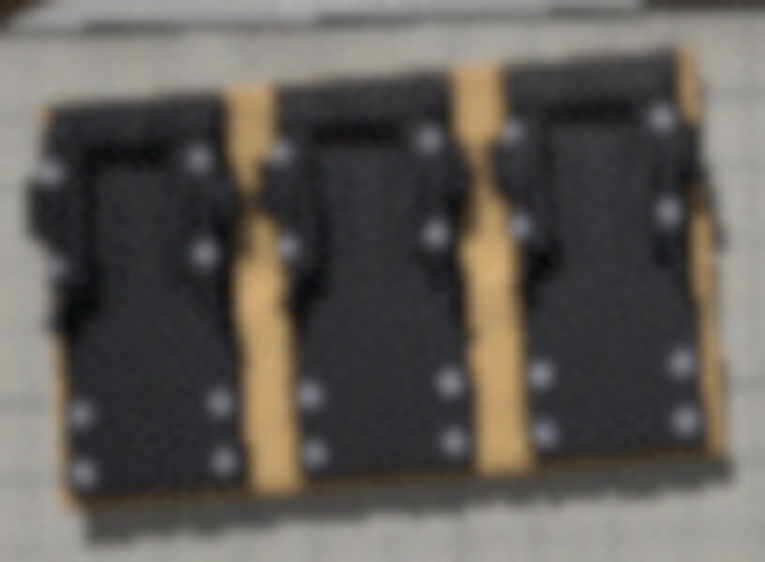

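```bash
cat >> h.py <<'E'
def to(x,y,z,ang,o=None):
    o=o or bot.get_obs(); M=R.from_quat(o['tool_rot']).as_matrix()
    d=M.T@(np.array([x,y,z])-o['eef_pos'])
    a=np.rad2deg(np.arctan2(M[1,0],M[0,0])); t=(a-ang+180)%360-180
    print('tool d mm',(d*1000).round(1),'turn',round(t,2),'| pos',o['eef_pos'].round(4),'ang',round(a,2),'tilt',(M[:2,2]*57.3).round(2),'w',round(o['grip_width'],4),'F',o['ft_force'].round(1),'t',round(o['clock'],2),'j6',round(o['joint_pos'][5],2))
E
python3 - <<'E'
from h import *
c=dict(np.load('pics/top0.npz'))
s=np.array([[50,172],[198,158],[60,267],[204,254],[83,413],[84,473],[220,403],[224,460],[279,152],[428,139],[288,246],[436,234],[310,396],[314,453],[450,382],[454,442],[512,132],[661,117],[520,226],[669,211],[541,376],[545,434],[682,363],[686,420]],float)
uv=s/7.5+[160,140]-0.43
top=[0,1,2,3,8,9,10,11,16,17,18,19]
t=np.deg2rad(3.3); o=np.array([.5721,.0911])
for i in range(24):
    z=.041 if i in top else .027
    d=onplane(c,uv[i],z)[0,:2]-o
    L=np.array([d[0]*np.cos(t)+d[1]*np.sin(t),-d[0]*np.sin(t)+d[1]*np.cos(t)])*1000
    print(i//8,z,L.round(1))
# switch
p=onplane(c,[404.8,163.05],.075);print('switch',p)
print('bottle',onplane(c,[434,220],.066))
to(p[0,0],p[0,1],.15,-92.2)
E
```

```text
0 0.041 [ 43.2 102.4]
0 0.041 [43.5 52.3]
0 0.041 [ 10.7 100.8]
0 0.041 [10.8 52.2]
0 0.027 [-36.8  99.9]
0 0.027 [-57.2 100.7]
0 0.027 [-37.4  53.4]
0 0.027 [-56.8  53.2]
1 0.041 [43.1 25. ]
1 0.041 [ 43.  -25.2]
1 0.041 [11. 24.]
1 0.041 [ 10.7 -25.7]
1 0.027 [-37.7  22.8]
1 0.027 [-57.1  22.7]
1 0.027 [-37.1 -24.7]
1 0.027 [-57.5 -24.6]
2 0.041 [ 42.9 -53.4]
2 0.041 [  43.5 -103.5]
2 0.041 [ 10.9 -53.9]
2 0.041 [  11.5 -103.7]
2 0.027 [-37.7 -55.4]
2 0.027 [-57.4 -55.3]
2 0.027 [ -37.5 -103. ]
2 0.027 [ -56.8 -102.9]
switch [[ 0.58207147 -0.38652552  0.075     ]]
bottle [[ 0.44563754 -0.44947061  0.066     ]]
tool d mm [  26.  -460.6   91.6] turn 17.37 | pos [ 0.1307 -0.4822  0.2416] ang -74.83 tilt [-0.02  0.08] w 0.0859 F [ 0.1 -0.6  0.5] t 0.15 j6 1.57
```

Call:
send_rows(
  increments=[
    [[0.002, -0.05, 0.012, 0], [0.002, -0.05, 0.012, 0], [0.002, -0.05, 0.012, 0], [0.002, -0.05, 0.012, 0], [0.002, -0.05, 0.012, 0], [0.002, -0.05, 0.012, 0], [0.002, -0.05, 0.012, 0], [0.002, -0.05, 0.012, 0]],
  ],
  hand=1,
)

```text
clock: 0.95
eef_pos: [0.51, -0.4003, 0.1457]
tool_rot: [0.789, -0.614, -0.001, 0.002]
ft_force: [0.0, 0.2, 1.0]
grip_width: 0.0001
```

```bash
python3 -c "
from h import *
to(.562,-.3865,.11,-92.2)"
```

```text
tool d mm [ -0.6 -53.9  35.5] turn 16.45 | pos [ 0.51   -0.4003  0.1457] ang -75.75 tilt [-0.19 -0.11] w 0.0001 F [0.  0.2 1. ] t 0.95 j6 2.23
```

Call:
send_rows(
  increments=[
    [[0, 0, 0.005, 8.3], [0, 0, 0.005, 8.2], [-0.008, -0.026, 0.01, 0], [-0.008, -0.0255, 0.01, 0], [0, 0, 0.005, 0], [0, 0, 0, 0], [0, 0, 0, 0], [0, 0, 0, 0]],
  ],
)

```text
clock: 1.75
eef_pos: [0.5675, -0.3798, 0.0994]
tool_rot: [-0.692, 0.722, 0.007, -0.003]
ft_force: [0.8, 0.6, -0.4]
grip_width: -0.0
```

```bash
python3 -c "
from h import *
to(.562,-.3865,.083,-92.2)
snap('wrist','w1')"
```

```text
tool d mm [ 7.   5.  16.5] turn -0.19 | pos [ 0.5675 -0.3798  0.0994] ang -92.39 tilt [-0.76  0.35] w -0.0 F [ 0.8  0.6 -0.4] t 1.75 j6 2.59
```

View pics/w1.png

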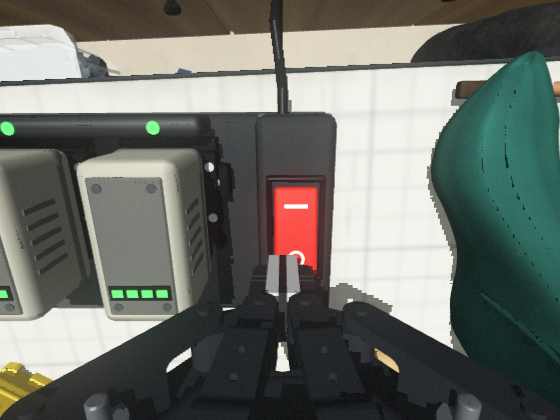

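Call:
send_rows(
  increments=[
    [[0.004, 0.003, 0, 0], [0.003, 0.002, 0, 0], [0, 0, 0, 0], [0, 0, 0.004, 0], [0, 0, 0.004, 0], [0, 0, 0.004, 0], [0, 0, 0.002, 0], [0, 0, 0, 0]],
  ],
)

```text
clock: 2.6
eef_pos: [0.56, -0.3897, 0.0873]
tool_rot: [-0.691, 0.723, 0.005, -0.003]
ft_force: [-0.1, 0.1, 1.2]
grip_width: -0.0001
```

```bash
python3 -c "
from h import *
to(.562,-.3865,.083,-92.2)"
```

```text
tool d mm [-3.3 -1.9  4.3] turn -0.4 | pos [ 0.56   -0.3897  0.0873] ang -92.6 tilt [-0.63  0.17] w -0.0001 F [-0.1  0.1  1.2] t 2.6 j6 2.58
```

Call:
send_rows(
  increments=[
    [[-0.001, 0, 0.002, 0], [-0.001, 0, 0.002, 0], [0, 0, 0.002, 0], [0, 0, 0.001, 0], [0, 0, 0, 0], [0, 0, 0, 0], [0, 0, 0, 0], [0, 0, 0, 0]],
  ],
)

```text
clock: 3.4
eef_pos: [0.5601, -0.3887, 0.0829]
tool_rot: [-0.691, 0.723, 0.003, -0.004]
ft_force: [-2.2, -0.9, 1.9]
grip_width: -0.0002
```

```bash
python3 -c "
from h import *
to(.562,-.3865,.082,-92.2)
c=snap('wrist','w2')
c=snap('top','t2');cv2.imwrite('pics/t2c.png',cv2.resize(c['image'][100:230,270:450,::-1],None,fx=4,fy=4))"
```

```text
tool d mm [-2.3 -1.8  0.9] turn -0.42 | pos [ 0.5601 -0.3887  0.0829] ang -92.62 tilt [-0.53 -0.03] w -0.0002 F [-2.2 -0.9  1.9] t 3.4 j6 2.58
```

View pics/w2.png

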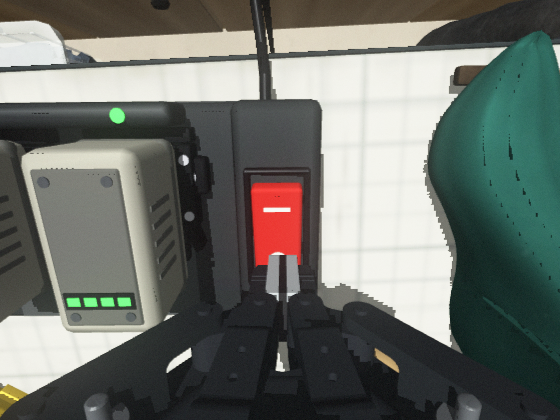

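Call:
send_rows(
  increments=[
    [[0, 0, 0.003, 0], [0, 0, 0.003, 0], [0, 0, 0.003, 0], [0, 0, 0.002, 0], [0, 0, 0.002, 0], [0, 0, 0, 0], [0, 0, 0, 0], [0, 0, 0, 0]],
  ],
)

```text
clock: 4.3
eef_pos: [0.5606, -0.3883, 0.0829]
tool_rot: [-0.691, 0.723, -0.001, -0.002]
ft_force: [-1.8, -1.0, 4.5]
grip_width: -0.0001
```

```bash
python3 -c "
from h import *
to(.562,-.3865,.082,-92.2)
c=snap('wrist','w3')
c=snap('top','t2');cv2.imwrite('pics/t2c.png',cv2.resize(c['image'][100:230,270:450,::-1],None,fx=4,fy=4))"
```

```text
tool d mm [-1.9 -1.3  0.9] turn -0.39 | pos [ 0.5606 -0.3883  0.0829] ang -92.59 tilt [-0.12 -0.21] w -0.0001 F [-1.8 -1.   4.5] t 4.3 j6 2.58
```

View pics/w3.png

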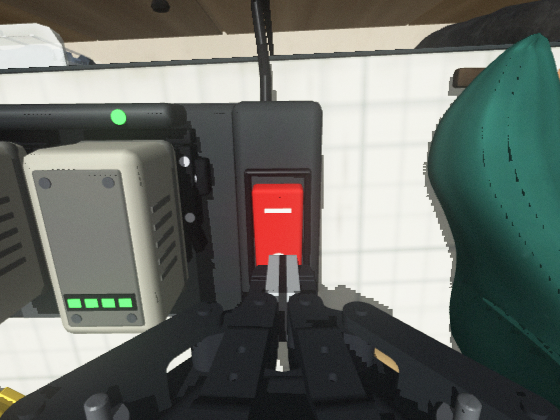

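```bash
python3 -c "
from h import *
for f in ['top0','t2','w1','w2','w3']:
    c=dict(np.load('pics/'+f+'.npz'));P=cloud(c);im=c['image'].astype(int)
    m=(im[...,0]>130)&(im[...,1]<60)&(abs(P[...,0]-.58)<.04)&(abs(P[...,1]+.387)<.03)
    x=P[...,0][m];z=P[...,2][m]
    print(f,m.sum(),[(k,round(float(np.median(z[(x>k)&(x<k+.008)]))*1000,1)) for k in np.arange(.552,.61,.008) if ((x>k)&(x<k+.008)).sum()>3], x.min(),x.max())
"
```

```text
top0 136 [(np.float64(0.552), 80.8), (np.float64(0.56), 78.8), (np.float64(0.5680000000000001), 77.9), (np.float64(0.5760000000000001), 76.4), (np.float64(0.5840000000000001), 74.5), (np.float64(0.5920000000000001), 72.1), (np.float64(0.6000000000000001), 69.9)] 0.5591643938782311 0.605672747594315
t2 12 [(np.float64(0.6000000000000001), 80.1)] 0.5978348264605615 0.6029633851372113
w1 251 [(np.float64(0.56), 77.6), (np.float64(0.5680000000000001), 75.9), (np.float64(0.5760000000000001), 73.7), (np.float64(0.5840000000000001), 72.1), (np.float64(0.5920000000000001), 70.7), (np.float64(0.6000000000000001), 68.3)] 0.5629696329137883 0.6060537333532093
w2 2304 [(np.float64(0.56), 71.0), (np.float64(0.5680000000000001), 72.8), (np.float64(0.5760000000000001), 74.1), (np.float64(0.5840000000000001), 75.8), (np.float64(0.5920000000000001), 77.5), (np.float64(0.6000000000000001), 77.2)] 0.5617487531640646 0.6061902049134266
w3 2715 [(np.float64(0.56), 71.1), (np.float64(0.5680000000000001), 72.6), (np.float64(0.5760000000000001), 74.1), (np.float64(0.5840000000000001), 75.9), (np.float64(0.5920000000000001), 77.5), (np.float64(0.6000000000000001), 77.6)] 0.5634816243073002 0.6062086355189065
```

View pics/t2c.png

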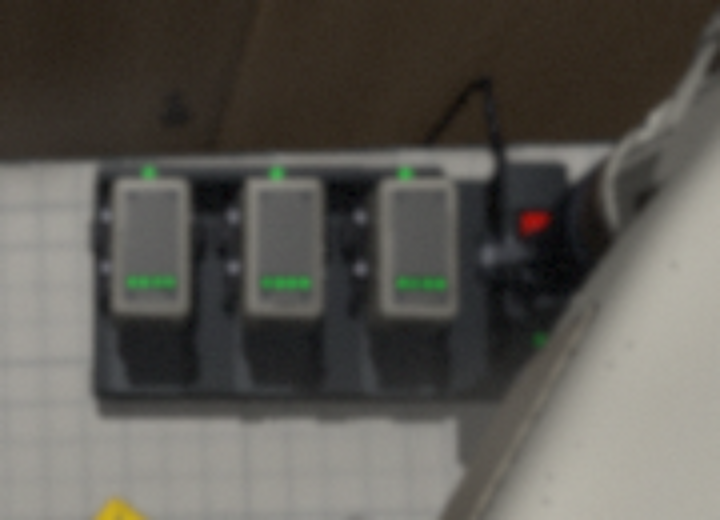

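Call:
send_rows(
  increments=[
    [[0, 0, -0.025, 0], [0, 0, -0.022, 0], [-0.045, -0.003, 0, -0.4], [-0.045, -0.003, 0, 0], [-0.045, -0.003, 0, 0], [-0.045, -0.003, 0, 0], [-0.04, -0.003, 0, 0], [0, 0, 0, 0]],
  ],
  hand=-0.55,
)

```text
clock: 5.2
eef_pos: [0.5853, -0.1606, 0.1242]
tool_rot: [-0.692, 0.722, 0.004, 0.0]
ft_force: [0.6, -0.1, -0.5]
grip_width: 0.0661
```

```bash
python3 -c "
from h import *
to(.5881,-.1556,.06,-92.2)
c=snap('wrist','w4')"
```

```text
tool d mm [-4.7 -3.  64.2] turn -0.18 | pos [ 0.5853 -0.1606  0.1242] ang -92.38 tilt [-0.29  0.34] w 0.0661 F [ 0.6 -0.1 -0.5] t 5.2 j6 2.91
```

View pics/w4.png

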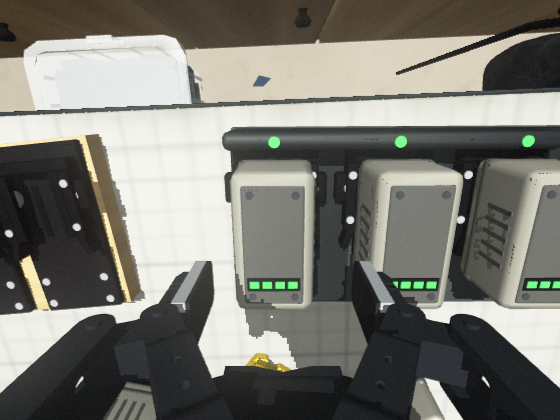

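Call:
send_rows(
  increments=[
    [[-0.003, -0.002, 0, 0], [-0.001, -0.001, 0.01, 0], [0, 0, 0.015, 0], [0, 0, 0.015, 0], [0, 0, 0.012, 0], [0, 0, 0.007, 0], [0, 0, 0.002, 0], [0, 0, 0, 0]],
  ],
)

```text
clock: 6.05
eef_pos: [0.5898, -0.1645, 0.0611]
tool_rot: [-0.688, 0.726, 0.002, 0.002]
ft_force: [-1.6, 1.8, 1.5]
grip_width: 0.066
```

```bash
python3 -c "
from h import *
to(.5881,-.1556,.06,-92.2)"
```

```text
tool d mm [-8.8  2.2  1.2] turn -0.83 | pos [ 0.5898 -0.1645  0.0611] ang -93.03 tilt [-0.02  0.28] w 0.066 F [-1.6  1.8  1.5] t 6.05 j6 2.92
```

Call:
send_rows(
  increments=[
    [[-0.004, 0.001, 0, -0.8], [-0.003, 0, 0, 0], [0, 0, 0, 0], [0, 0, 0, 0], [0, 0, 0, 0], [0, 0, 0, 0], [0, 0, 0, 0], [0, 0, 0, 0]],
  ],
)

```text
clock: 6.85
eef_pos: [0.5887, -0.1586, 0.0596]
tool_rot: [-0.693, 0.721, 0.002, 0.001]
ft_force: [0.5, 0.5, 0.1]
grip_width: 0.0659
```

```bash
python3 -c "
from h import *
to(.5881,-.1556,.06,-92.2)"
```

```text
tool d mm [-3.   0.7 -0.4] turn -0.1 | pos [ 0.5887 -0.1586  0.0596] ang -92.3 tilt [-0.08  0.26] w 0.0659 F [0.5 0.5 0.1] t 6.85 j6 2.92
```

Good. Close on the pack.

Call:
send_rows(
  increments=[
    [[-0.002, 0, 0, 0], [0, 0, 0, 0], [0, 0, 0, 0], [0, 0, 0, 0], [0, 0, 0, 0], [0, 0, 0, 0], [0, 0, 0, 0], [0, 0, 0, 0]],
  ],
  hand=1,
)

```text
clock: 7.65
eef_pos: [0.5889, -0.1563, 0.0597]
tool_rot: [-0.693, 0.721, 0.002, 0.001]
ft_force: [0.4, -0.0, -0.2]
grip_width: 0.0454
```

```bash
python3 -c "
from h import *
to(.5881,-.1556,.06,-92.2)
c=snap('top','t3');cv2.imwrite('pics/t3c.png',cv2.resize(c['image'][100:230,270:450,::-1],None,fx=4,fy=4))"
```

```text
tool d mm [-0.7  0.9 -0.3] turn -0.08 | pos [ 0.5889 -0.1563  0.0597] ang -92.28 tilt [-0.06  0.25] w 0.0454 F [ 0.4 -0.  -0.2] t 7.65 j6 2.92
```

View pics/t3c.png

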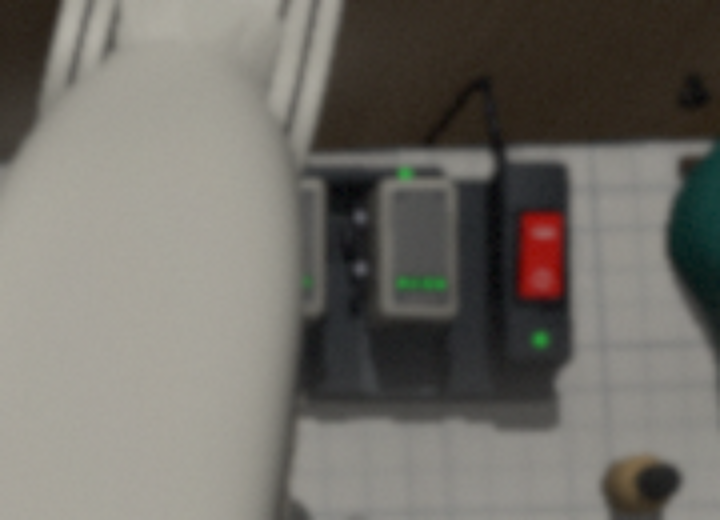

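```bash
cat >> h.py <<'E'
def sw(c):
    P=cloud(c);im=c['image'].astype(int)
    m=(im[...,0]>130)&(im[...,1]<60)&(abs(P[...,0]-.58)<.04)&(abs(P[...,1]+.387)<.03)
    x=P[...,0][m];z=P[...,2][m]
    print('switch near',np.median(z[abs(x-.567)<.006]).round(4),'far',np.median(z[abs(x-.597)<.006]).round(4))
E
python3 -c "
from h import *
sw(dict(np.load('pics/top0.npz')));sw(dict(np.load('pics/t3.npz')))"
```

```text
switch near 0.0783 far 0.072
switch near 0.0728 far 0.0799
```

Call:
send_rows(
  increments=[
    [[0, 0.008, 0, 0], [0, 0.012, 0, 0], [0, 0.012, 0, 0], [0, 0.012, 0, 0], [0, 0.012, 0, 0], [0, 0.012, 0, 0], [0, 0.008, 0, 0], [0, 0, 0, 0]],
  ],
)

```text
clock: 8.5
eef_pos: [0.5142, -0.153, 0.0597]
tool_rot: [-0.693, 0.72, -0.002, 0.005]
ft_force: [0.7, -1.0, -2.2]
grip_width: 0.0454
```

```bash
python3 -c "
from h import *
to(.5881-.08,-.1556+.003,.07,-92.28)
snap('wrist','w5')"
```

```text
tool d mm [ -0.2   6.  -10.3] turn 0.09 | pos [ 0.5142 -0.153   0.0597] ang -92.19 tilt [0.58 0.26] w 0.0454 F [ 0.7 -1.  -2.2] t 8.5 j6 2.89
```

View pics/w5.png

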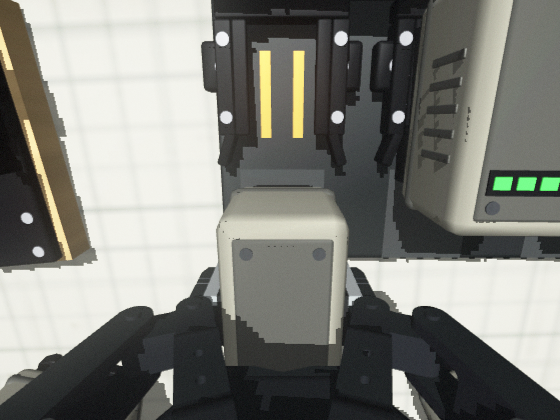

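Call:
send_rows(
  increments=[
    [[0, 0.006, -0.01, 0], [-0.02, 0.004, 0, 0], [-0.04, 0.002, 0, 0], [-0.045, 0.002, 0, 0], [-0.045, 0.002, 0, 0], [-0.045, 0.002, 0, 0], [-0.04, 0.002, 0, 0], [-0.02, 0, 0, 0]],
  ],
)

```text
clock: 9.35
eef_pos: [0.5013, 0.0433, 0.0747]
tool_rot: [0.726, -0.687, -0.018, -0.022]
ft_force: [-0.2, -0.1, -3.5]
grip_width: 0.0452
```

```bash
python3 -c "
from h import *
to(.5078,.1636,.066,-86.6)"
```

```text
tool d mm [-119.1  -12.9   15.5] turn -0.26 | pos [0.5013 0.0433 0.0747] ang -86.86 tilt [0.31 3.25] w 0.0452 F [-0.2 -0.1 -3.5] t 9.35 j6 3.14
```

Call:
send_rows(
  increments=[
    [[0.01, 0, 0, 0], [0.012, 0, 0, 0], [0.01, -0.002, 0, 0], [0.005, -0.003, 0, 0], [0.002, -0.003, 0, 0], [0, 0, 0, 0], [0, 0, 0, 0], [0, 0, 0, 0]],
  ],
)

```text
clock: 10.15
eef_pos: [0.5129, -0.0018, 0.0725]
tool_rot: [0.724, -0.689, -0.017, -0.022]
ft_force: [0.6, 0.4, -3.6]
grip_width: 0.0455
```

```bash
python3 -c "
from h import *
to(.517,.0084,.066,-86.6);print(bot.get_obs()['joint_pos'])"
```

```text
tool d mm [-9.6 -4.6  7.1] turn -0.57 | pos [ 0.5129 -0.0018  0.0725] ang -87.17 tilt [0.31 3.13] w 0.0455 F [ 0.6  0.4 -3.6] t 10.15 j6 3.06
[-0.03468203  0.40279291 -0.24101816  0.92345386  0.05484401  3.05784135]
```

Call:
send_rows(
  increments=[
    [[-0.004, -0.002, 0, -0.4], [-0.003, -0.002, 0, 0], [0, 0, 0, 0], [0, 0, 0.005, 0], [0, 0, 0.005, 0], [0, 0, 0.004, 0], [0, 0, 0.004, 0], [0, 0, 0.004, 0]],
  ],
)

```text
clock: 10.95
eef_pos: [0.5224, 0.0085, 0.0603]
tool_rot: [0.727, -0.686, -0.011, -0.027]
ft_force: [-6.8, -0.4, 23.2]
grip_width: 0.0453
```

```bash
python3 -c "
from h import *
to(.517,.0084,.06,-86.6)"
```

```text
tool d mm [-0.2  5.4  0.2] turn 0.01 | pos [0.5224 0.0085 0.0603] ang -86.59 tilt [1.16 3.09] w 0.0453 F [-6.8 -0.4 23.2] t 10.95 j6 3.07
```

```bash
python3 -c "
from h import *
snap('wrist','w6')"
```

```text
(no output)
```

View pics/w6.png

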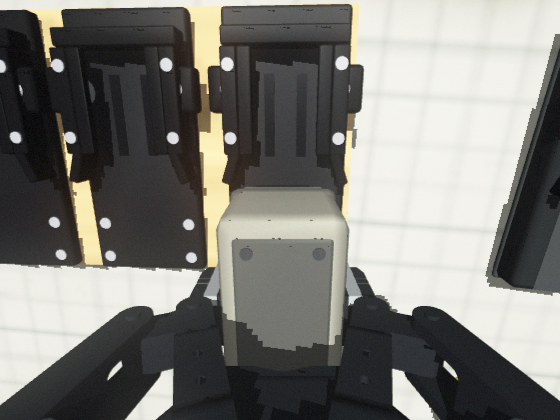

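Call:
send_rows(
  increments=[
    [[0, 0, 0, 0], [0, 0, 0, 0], [0, 0, 0, 0], [0, 0, -0.02, 0], [0, 0, -0.03, 0], [0, 0, -0.03, -8.5], [0, 0, 0, -8.5], [0, 0, 0, -8.5]],
  ],
  hand=-0.6,
)

```text
clock: 11.8
eef_pos: [0.5208, 0.004, 0.1419]
tool_rot: [0.863, -0.504, -0.005, -0.028]
ft_force: [-0.5, 0.1, -0.8]
grip_width: 0.0684
```

```bash
python3 -c "
from h import *
to(.517,.0084,.06,-86.6)"
```

```text
tool d mm [-2.6  4.8 81.9] turn 26.05 | pos [0.5208 0.004  0.1419] ang -60.55 tilt [1.13 3.12] w 0.0684 F [-0.5  0.1 -0.8] t 11.8 j6 2.61
```

Call:
send_rows(
  increments=[
    [[0, 0, -0.01, -8.5], [0, 0, -0.01, -8.5], [0, 0, -0.01, -8.5], [0, 0, -0.01, -8.5], [0, 0, 0, -8.5], [0, 0, 0, -8.5], [0, 0, 0, -8.5], [0, 0, 0, -8.5]],
  ],
)

```text
clock: 12.6
eef_pos: [0.5185, 0.0016, 0.1786]
tool_rot: [0.997, 0.071, 0.008, -0.027]
ft_force: [-0.1, -0.5, 0.4]
grip_width: 0.0683
```

Call:
send_rows(
  increments=[
    [[0, 0, 0, -8.5], [0, 0, 0, -8.5], [0, 0, 0, -8.5], [0, 0, 0, -8.5], [0, 0, 0, -8.5], [0, 0, 0, -8.5], [0, 0, 0, -8.5], [0, 0, 0, -8.5]],
  ],
)

```text
clock: 13.4
eef_pos: [0.5162, 0.0016, 0.1723]
tool_rot: [0.783, 0.622, 0.018, -0.021]
ft_force: [0.1, 0.0, -0.7]
grip_width: 0.0684
```

Call:
send_rows(
  increments=[
    [[0, 0, 0, -8.5], [0, 0, 0, -8.5], [0, 0, 0, -8.5], [0, 0, 0, -8.5], [0, 0, 0, -8.5], [0, 0, 0, -8.5], [0, 0, 0, -8.5], [0, 0, 0, -8.5]],
  ],
)

```text
clock: 14.2
eef_pos: [0.5138, 0.0016, 0.1659]
tool_rot: [0.295, 0.955, 0.025, -0.013]
ft_force: [0.4, 0.1, 0.5]
grip_width: 0.0684
```

Call:
send_rows(
  increments=[
    [[0, 0, 0, -8.5], [0, 0, 0, -8.5], [0, 0, 0, -8.5], [0, 0, 0, -8.5], [0, 0, 0, -8.5], [0, 0, 0, -8.5], [0, 0, 0, -8.5], [0, 0, 0, -8.5]],
  ],
)

```text
clock: 15.0
eef_pos: [0.5114, 0.0015, 0.1595]
tool_rot: [-0.296, 0.955, 0.03, -0.001]
ft_force: [0.9, 0.2, -0.1]
grip_width: 0.0686
```

```bash
python3 -c "
from h import *
to(.5,-.05,.18,-86.6)
c=snap('top','t4')
sw(c);cv2.imwrite('pics/t4c.png',cv2.resize(c['image'][130:290,120:440,::-1],None,fx=2.4,fy=2.4))"
```

```text
tool d mm [ 38.2 -34.8 -23.1] turn -58.96 | pos [0.5114 0.0015 0.1595] ang -145.56 tilt [-1.15  3.24] w 0.0686 F [ 0.9  0.2 -0.1] t 15.0 j6 -2.2
switch near 0.0731 far 0.0793
```

View pics/t4c.png

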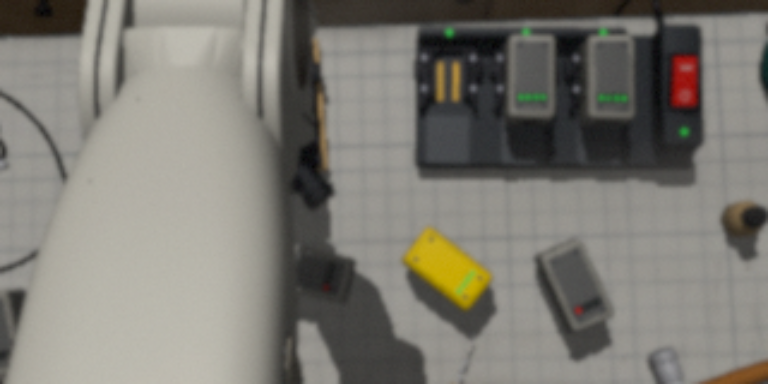

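Call:
send_rows(
  increments=[
    [[0, 0, -0.004, -8.5], [0, 0, -0.004, -8.5], [0, 0, -0.004, -8.5], [0, 0, -0.004, -8.5], [0, 0, -0.004, -8.5], [0, 0, 0, -8.5], [0, 0, 0, -5], [0.01, 0, 0, 0]],
  ],
)

```text
clock: 15.85
eef_pos: [0.5101, 0.0083, 0.1747]
tool_rot: [-0.703, 0.711, 0.025, 0.005]
ft_force: [-0.8, -0.9, -0.1]
grip_width: 0.0685
```

Call:
send_rows(
  increments=[
    [[0.01, 0, 0, 0], [0.01, 0, 0, 0], [0.01, 0, 0, 0], [0.01, 0, 0, 0], [0.01, 0, 0, 0], [0, 0, 0, 0], [0, 0, 0, 0], [0, 0, 0, 0]],
  ],
)

```text
clock: 16.65
eef_pos: [0.5087, -0.0229, 0.1718]
tool_rot: [-0.686, 0.727, 0.018, -0.003]
ft_force: [-0.6, 0.1, -0.5]
grip_width: 0.0683
```

```bash
python3 -c "
from h import *
to(.5,-.05,.18,-86.6);print(bot.get_obs()['joint_pos'])"
```

```text
tool d mm [27.4  7.4 -8.6] turn -6.75 | pos [ 0.5087 -0.0229  0.1718] ang -93.35 tilt [-1.68  1.22] w 0.0683 F [-0.6  0.1 -0.5] t 16.65 j6 -3.14
[-0.05628887  0.32340334 -0.07099337  1.20684371  0.01961771 -3.14007789]
```

Call:
send_rows(
  increments=[
    [[0.01, 0, 0, 0], [0.01, 0, 0, 0], [0.005, 0, 0, 0], [0, 0, 0, 8.5], [0, 0, 0, 8.5], [0, 0, 0, 8.5], [0, 0, 0, 8.5], [0, 0, 0, 8.5]],
  ],
)

```text
clock: 17.45
eef_pos: [0.5079, -0.037, 0.1714]
tool_rot: [-0.361, 0.932, 0.01, -0.012]
ft_force: [-0.9, 0.0, -0.5]
grip_width: 0.0684
```

```bash
python3 -c "
from h import *
to(.5,-.05,.18,93.4)"
```

```text
tool d mm [14.8 -4.  -8.4] turn 129.0 | pos [ 0.5079 -0.037   0.1714] ang -137.6 tilt [-1.69  0.57] w 0.0684 F [-0.9  0.  -0.5] t 17.45 j6 -2.39
```

Call:
send_rows(
  increments=[
    [[0, 0, 0, 8.5], [0, 0, 0, 8.5], [0, 0, 0, 8.5], [0, 0, 0, 8.5], [0, 0, 0, 8.5], [0, 0, 0, 8.5], [0, 0, 0, 8.5], [0, 0, 0, 8.5]],
  ],
)

```text
clock: 18.25
eef_pos: [0.5078, -0.0382, 0.1715]
tool_rot: [0.228, 0.974, 0.001, -0.015]
ft_force: [0.6, -0.3, -0.1]
grip_width: 0.0683
```

Call:
send_rows(
  increments=[
    [[0, 0, 0, 8.5], [0, 0, 0, 8.5], [0, 0, 0, 8.5], [0, 0, 0, 8.5], [0, 0, 0, 8.5], [0, 0, 0, 8.5], [0, 0, 0, 7], [0, 0, 0, 0]],
  ],
)

```text
clock: 19.05
eef_pos: [0.5077, -0.0395, 0.1715]
tool_rot: [0.677, 0.735, -0.007, -0.014]
ft_force: [0.2, -1.0, -0.2]
grip_width: 0.0685
```

```bash
python3 -c "
from h import *
to(.522,.0085,.12,93.4)
c=snap('wrist','w7')"
```

```text
tool d mm [46.1 19.6 51.4] turn 1.3 | pos [ 0.5077 -0.0395  0.1715] ang 94.7 tilt [-1.69  0.49] w 0.0685 F [ 0.2 -1.  -0.2] t 19.05 j6 -0.16
```

View pics/w7.png

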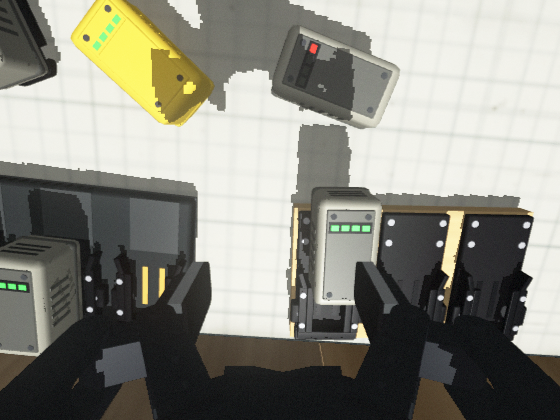

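Call:
send_rows(
  increments=[
    [[0.015, 0.007, 0.01, 1.2], [0.016, 0.006, 0.01, 0], [0.012, 0.005, 0.01, 0], [0, 0, 0.005, 0], [0, 0, 0, 0], [0, 0, 0, 0], [0, 0, 0, 0], [0, 0, 0, 0]],
  ],
)

```text
clock: 19.9
eef_pos: [0.5224, 0.0043, 0.1359]
tool_rot: [0.681, 0.732, -0.007, -0.013]
ft_force: [-0.1, 0.5, -0.6]
grip_width: 0.0682
```

```bash
python3 -c "
from h import *
to(.522,.0085,.06,93.4)
c=snap('top','t5');P=cloud(c);Z=P[...,2]
for r in rectof(c,(Z>.085)&(Z<.11)&(P[...,0]>.4)&(P[...,0]<.66)&(P[...,1]<.05),.094):print(r)
c=snap('wrist','w8')"
```

```text
tool d mm [ 3.5  2.  75.9] turn 0.68 | pos [0.5224 0.0043 0.1359] ang 94.08 tilt [-1.6   0.39] w 0.0682 F [-0.1  0.5 -0.6] t 19.9 j6 -0.07
(np.int32(985), array([553., 183.]), array([ 516.7, -706.8,  231.1,   38.2,   -5.1]))
(np.int32(690), array([341., 162.]), array([ 586.6, -232.4,   83.3,   44.4,   -2.4]))
(np.int32(703), array([374., 162.]), array([ 581.9, -309.5,   82.9,   46.1,   -1.9]))
(np.int32(307), array([470., 194.]), array([ 504.6, -530.2,  106.8,   46.1,    8.3]))
(np.int32(277), array([240., 201.]), array([502. ,   5.7,  44.2,  40.7, -83.6]))
```

View pics/w8.png

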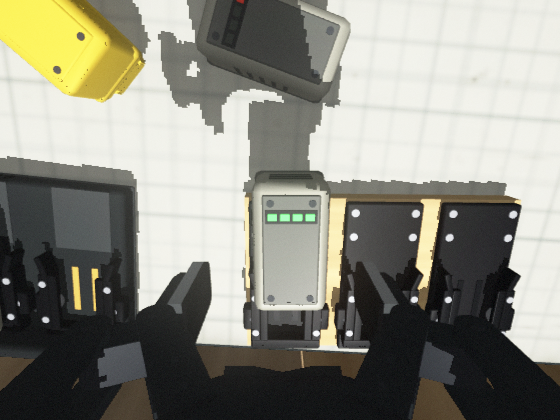

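Call:
send_rows(
  increments=[
    [[0.002, 0.001, 0.015, 0.6], [0.001, 0, 0.02, 0], [0, 0, 0.02, 0], [0, 0, 0.014, 0], [0, 0, 0.006, 0], [0, 0, 0, 0], [0, 0, 0, 0], [0, 0, 0, 0]],
  ],
)

```text
clock: 20.8
eef_pos: [0.5246, 0.0066, 0.0627]
tool_rot: [0.686, 0.727, -0.004, -0.009]
ft_force: [-0.2, -0.6, 0.1]
grip_width: 0.0682
```

```bash
python3 -c "
from h import *
to(.522,.0085,.06,93.4)"
```

```text
tool d mm [ 2.  -2.4  2.8] turn -0.07 | pos [0.5246 0.0066 0.0627] ang 93.33 tilt [-1.09  0.39] w 0.0682 F [-0.2 -0.6  0.1] t 20.8 j6 -0.05
```

Call:
send_rows(
  increments=[
    [[0.001, -0.001, 0.002, 0], [0, 0, 0, 0], [0, 0, 0, 0], [0, 0, 0, 0], [0, 0, 0, 0], [0, 0, 0, 0], [0, 0, 0, 0], [0, 0, 0, 0]],
  ],
  hand=1,
)

```text
clock: 21.6
eef_pos: [0.5241, 0.0076, 0.062]
tool_rot: [0.686, 0.727, -0.003, -0.008]
ft_force: [-0.0, 1.9, -0.8]
grip_width: 0.0451
```

```bash
python3 -c "
from h import *
to(.5078,.1636,.07,93.4)"
```

```text
tool d mm [156.7  -7.3  -6.7] turn -0.06 | pos [0.5241 0.0076 0.062 ] ang 93.34 tilt [-0.97  0.38] w 0.0451 F [-0.   1.9 -0.8] t 21.6 j6 -0.05
```

Call:
send_rows(
  increments=[
    [[0, -0.006, -0.009, 0], [0.02, -0.004, 0, 0], [0.035, 0, 0, 0], [0.04, 0, 0, 0], [0.035, 0, 0, 0], [0.017, 0, 0, 0], [0.003, 0, 0, 0], [0, 0, 0, 0]],
  ],
)

```text
clock: 22.4
eef_pos: [0.5019, 0.1597, 0.0746]
tool_rot: [0.688, 0.726, -0.005, -0.009]
ft_force: [0.5, -0.3, -2.4]
grip_width: 0.0453
```

```bash
python3 -c "
from h import *
to(.5095,.1637,.063,93.4)
snap('wrist','w9')"
```

```text
tool d mm [ 3.5  8.  11.5] turn -0.28 | pos [0.5019 0.1597 0.0746] ang 93.12 tilt [-1.14  0.32] w 0.0453 F [ 0.5 -0.3 -2.4] t 22.4 j6 0.25
```

View pics/w9.png

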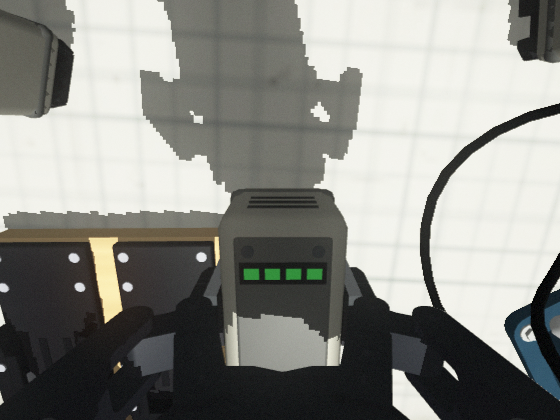

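Call:
send_rows(
  increments=[
    [[0.002, 0.003, 0, -0.3], [0.001, 0.002, 0, 0], [0, 0, 0.004, 0], [0, 0, 0.004, 0], [0, 0, 0.002, 0], [0, 0, 0, 0], [0, 0, 0, 0], [0, 0, 0, 0]],
  ],
)

```text
clock: 23.25
eef_pos: [0.5068, 0.1581, 0.063]
tool_rot: [0.688, 0.725, -0.006, -0.009]
ft_force: [0.2, 0.3, -3.2]
grip_width: 0.0454
```

```bash
python3 -c "
from h import *
to(.5095,.1637,.063,93.4)"
```

```text
tool d mm [ 5.4  3.  -0. ] turn -0.39 | pos [0.5068 0.1581 0.063 ] ang 93.01 tilt [-1.27  0.23] w 0.0454 F [ 0.2  0.3 -3.2] t 23.25 j6 0.24
```

Call:
send_rows(
  increments=[
    [[0.003, 0, 0, -0.4], [0.002, 0, 0, 0], [0, 0, 0, 0], [0, 0, 0.002, 0], [0, 0, 0.001, 0], [0, 0, 0, 0], [0, 0, 0, 0], [0, 0, 0, 0]],
  ],
)

```text
clock: 24.05
eef_pos: [0.5077, 0.1644, 0.062]
tool_rot: [0.685, 0.728, -0.004, -0.008]
ft_force: [-0.8, -0.4, 0.1]
grip_width: 0.0458
```

```bash
python3 -c "
from h import *
to(.5095,.1637,.063,93.4)"
```

```text
tool d mm [-0.9  1.7 -1.1] turn 0.1 | pos [0.5077 0.1644 0.062 ] ang 93.5 tilt [-1.04  0.29] w 0.0458 F [-0.8 -0.4  0.1] t 24.05 j6 0.25
```

Call:
send_rows(
  increments=[
    [[-0.0007, 0.006, 0, 0], [0, 0.008, 0, 0], [0, 0.008, 0, 0], [0, 0.008, 0, 0], [0, 0.008, 0, 0], [0, 0.004, 0, 0], [0, 0, 0, 0], [0, 0, 0, 0]],
  ],
)

```text
clock: 24.85
eef_pos: [0.5551, 0.1666, 0.062]
tool_rot: [0.685, 0.728, -0.003, -0.008]
ft_force: [-0.7, -0.7, 2.7]
grip_width: 0.0457
```

```bash
python3 -c "
from h import *
to(.5815,.168,.063,93.4)
c=snap('scene','s1')"
```

```text
tool d mm [-0.2 26.4 -1.4] turn 0.07 | pos [0.5551 0.1666 0.062 ] ang 93.47 tilt [-0.92  0.33] w 0.0457 F [-0.7 -0.7  2.7] t 24.85 j6 0.23
```

Call:
send_rows(
  increments=[
    [[0, 0.005, 0, 0], [0, 0.007, 0, 0], [0, 0.007, 0, 0], [0, 0.007, 0, 0], [0, 0.006, 0, 0], [0, 0.005, 0, 0], [0, 0.005, 0, 0], [0, 0.005, 0, 0]],
  ],
)

```text
clock: 25.7
eef_pos: [0.5816, 0.1688, 0.0635]
tool_rot: [0.684, 0.729, -0.02, -0.024]
ft_force: [-14.8, -1.3, 13.9]
grip_width: 0.0452
```

```bash
python3 -c "
from h import *
to(.5815,.168,.063,93.4)"
```

```text
tool d mm [-0.8 -0.1  0.5] turn 0.24 | pos [0.5816 0.1688 0.0635] ang 93.64 tilt [-3.54  0.24] w 0.0452 F [-14.8  -1.3  13.9] t 25.7 j6 0.21
```

Call:
send_rows(
  increments=[
    [[0, 0.006, 0, 0], [0, 0.008, 0, 0], [0, 0.008, 0, 0], [0, 0.008, 0, 0], [0, 0, 0, 0], [0, 0, 0, 0], [0, 0, 0, 0], [0, 0, 0, 0]],
  ],
)

```text
clock: 26.5
eef_pos: [0.5812, 0.1686, 0.0635]
tool_rot: [0.681, 0.729, -0.044, -0.045]
ft_force: [-4.7, -0.7, 3.0]
grip_width: 0.0456
```

```bash
python3 -c "
from h import *
to(.5815,.168,.063,93.4)
c=snap('top','t6');cv2.imwrite('pics/t6c.png',cv2.resize(c['image'][130:290,120:440,::-1],None,fx=2.4,fy=2.4))
snap('wrist','w10')"
```

```text
tool d mm [-0.6  0.3  0.5] turn 0.46 | pos [0.5812 0.1686 0.0635] ang 93.86 tilt [-7.25 -0.14] w 0.0456 F [-4.7 -0.7  3. ] t 26.5 j6 0.2
```

View pics/w10.png

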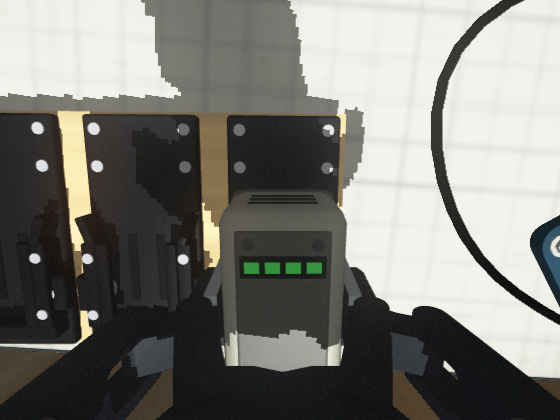

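View pics/t6c.png

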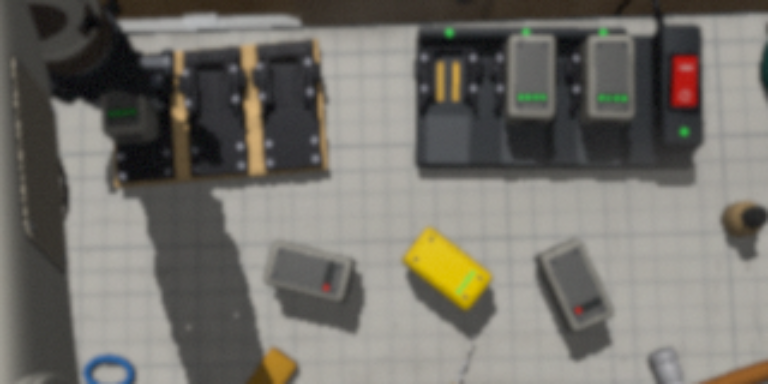

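```bash
python3 -c "
from h import *
c=dict(np.load('pics/top0.npz'))
for uv in [(83,170),(83,235),(242,170),(242,235),(400,170),(400,235)]:
    print(onplane(c,np.array(uv)/5+[280,120]-.4,.041).round(4))
def tail(f,b):
    c=dict(np.load('pics/'+f+'.npz'));P=cloud(c);Z=P[...,2]
    m=(Z>.085)&(Z<.10)&(abs(P[...,0]-b[0])<.07)&(abs(P[...,1]-b[1])<.025)
    print(f,m.sum(),P[m].min(0).round(4),np.percentile(P[m][:,0],[0.5,1,2]).round(4))
tail('w10',(.5815,.168)); tail('t6',(.5815,.168)); tail('t6',(.5844,-.2325)); tail('top0',(.5881,-.1556)); tail('w4',(.5881,-.1556))
"
```

```text
[[ 0.6215 -0.1308  0.041 ]]
[[ 0.5886 -0.1298  0.041 ]]
[[ 0.6189 -0.2095  0.041 ]]
[[ 0.5861 -0.2083  0.041 ]]
[[ 0.6163 -0.2873  0.041 ]]
[[ 0.5837 -0.2859  0.041 ]]
w10 20588 [0.5399 0.143  0.085 ] [0.5406 0.541  0.5415]
t6 298 [0.54   0.1431 0.0851] [0.5408 0.541  0.541 ]
t6 689 [ 0.545  -0.2566  0.0858] [0.5456 0.5458 0.5466]
top0 668 [ 0.5479 -0.1794  0.0862] [0.548  0.5481 0.5487]
w4 11202 [ 0.5497 -0.1794  0.085 ] [0.551  0.5519 0.5534]
```

Call:
send_rows(
  increments=[
    [[0, -0.002, 0, 0], [0, 0, 0, 0], [0, 0, 0, 0], [0, 0, 0, 0], [0, 0, -0.02, 0], [0, 0, -0.03, 0], [0, 0, -0.04, 0], [0, 0, -0.04, 0]],
  ],
  hand=-0.55,
)

```text
clock: 27.4
eef_pos: [0.5939, 0.1675, 0.1871]
tool_rot: [0.682, 0.729, -0.049, -0.048]
ft_force: [0.3, -0.2, -0.2]
grip_width: 0.0658
```

```bash
python3 -c "
from h import *
to(.72,.1,.2,93.4)
snap('wrist','w11')"
```

```text
tool d mm [-75.7 118.3 -29.8] turn 0.41 | pos [0.5939 0.1675 0.1871] ang 93.81 tilt [-7.89 -0.33] w 0.0658 F [ 0.3 -0.2 -0.2] t 27.4 j6 0.19
```

View pics/w11.png

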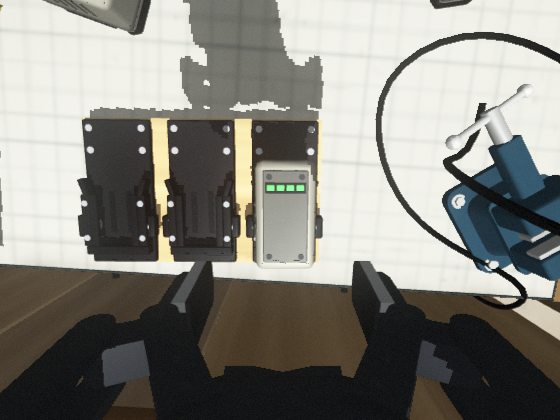

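```bash
python3 -c "
from h import *
P=cloud(dict(np.load('pics/top0.npz')))
for v in (60,90,110,125,132,137): print([P[v,u].round(3).tolist() for u in (150,270,400)])
# screw vs pack tail in w11
P=cloud(dict(np.load('pics/w11.npz')));Z=P[...,2]
m=(Z>.088)&(Z<.10)&(abs(P[...,0]-.58)<.07)&(abs(P[...,1]-.17)<.04)
w=P[m][:,:2]*1000;print(cv2.minAreaRect(w.astype(np.float32)),w.min(0),w.max(0))
for u,v in [(256,129),(311,130),(312,152),(170,238),(226,237),(173,204),(229,204),(86,238),(142,238)]: print((u,v),P[v,u].round(4))
"
```

```text
[[0.883, 0.241, 0.036], [0.852, -0.072, 0.072], [0.843, -0.393, 0.063]]
[[0.831, 0.265, -0.032], [0.831, -0.065, -0.064], [0.83, -0.435, -0.096]]
[[0.831, 0.321, -0.188], [0.831, -0.056, -0.226], [0.83, -0.482, -0.268]]
[[0.831, 0.373, -0.334], [0.83, -0.048, -0.381], [0.831, -0.528, -0.435]]
[[0.832, 0.403, -0.42], [0.831, -0.044, -0.47], [0.83, -0.552, -0.525]]
[[0.83, 0.425, -0.479], [0.829, -0.04, -0.533], [0.666, -0.4, 0.001]]
((579.8856201171875, 169.11544799804688), (83.39328002929688, 45.89230728149414), 3.5504965782165527) [537.68798005 144.46292597] [622.59635202 194.14595899]
(256, 129) [0.5119 0.1384 0.0254]
(311, 130) [0.5095 0.189  0.0264]
(312, 152) [0.5293 0.1915 0.0265]
(170, 238) [0.6161 0.0661 0.0415]
(226, 237) [0.6119 0.1173 0.0409]
(173, 204) [0.5843 0.0685 0.0418]
(229, 204) [0.5808 0.1191 0.0426]
(86, 238) [ 0.6214 -0.0112  0.0411]
(142, 238) [0.618  0.0401 0.041 ]
```

Call:
send_rows(
  increments=[
    [[-0.02, 0.02, -0.006, 0], [-0.02, 0.02, -0.006, 0], [-0.02, 0.02, -0.003, 0], [-0.01, 0.02, -0.003, 0], [0, 0.02, -0.003, 0], [0, 0.02, -0.003, 0], [0, 0.02, -0.003, 0], [0, 0, 0, 0]],
  ],
)

```text
clock: 28.25
eef_pos: [0.7451, 0.1043, 0.1994]
tool_rot: [0.682, 0.729, -0.045, -0.047]
ft_force: [3.1, 1.1, -2.6]
grip_width: 0.0659
```

```bash
python3 -c "
from h import *
to(.72,.1,.2,93.4);print(bot.get_obs()['joint_pos'].round(3))"
```

```text
tool d mm [ -2.6 -25.2   2.7] turn 0.39 | pos [0.7451 0.1043 0.1994] ang 93.79 tilt [-7.44 -0.14] w 0.0659 F [ 3.1  1.1 -2.6] t 28.25 j6 0.07
[0.133 1.034 1.264 1.93  0.015 0.066]
```

Call:
send_rows(
  increments=[
    [[0, 0.01, 0, 0], [0, 0.01, 0, 0], [0, 0.01, 0, 0], [0, 0.01, 0, 0], [0, 0, 0, 0], [0, 0, 0, 0], [0, 0, 0, 0], [0, 0, 0, 0]],
  ],
)

```text
clock: 29.05
eef_pos: [0.7656, 0.1045, 0.1898]
tool_rot: [0.682, 0.73, -0.029, -0.034]
ft_force: [1.0, 0.6, 0.4]
grip_width: 0.0666
```

```bash
python3 -c "
from h import *
to(.72,.1,.2,93.4);print(bot.get_obs()['joint_pos'].round(3))"
```

```text
tool d mm [ -1.4 -46.5  -6.1] turn 0.4 | pos [0.7656 0.1045 0.1898] ang 93.8 tilt [-5.1   0.17] w 0.0666 F [1.  0.6 0.4] t 29.05 j6 0.06
[0.13  1.049 1.275 1.885 0.015 0.063]
```

Call:
send_rows(
  increments=[
    [[0, 0.008, -0.006, 0], [0, 0.008, -0.006, 0], [0, 0.008, -0.006, 0], [0, 0.008, -0.006, 0], [0, 0.006, -0.006, 0], [0, 0, 0, 0], [0, 0, 0, 0], [0, 0, 0, 0]],
  ],
)

```text
clock: 29.85
eef_pos: [0.7741, 0.1026, 0.2051]
tool_rot: [0.683, 0.73, -0.014, -0.021]
ft_force: [-0.9, -0.1, 0.4]
grip_width: 0.0665
```

```bash
python3 -c "
from h import *
to(.72,.1,.2,93.4);print(bot.get_obs()['joint_pos'].round(3))"
```

```text
tool d mm [  0.9 -53.8   7.8] turn 0.39 | pos [0.7741 0.1026 0.2051] ang 93.79 tilt [-2.9   0.47] w 0.0665 F [-0.9 -0.1  0.4] t 29.85 j6 0.06
[0.126 1.029 1.275 1.867 0.015 0.06 ]
```

Call:
send_rows(
  increments=[
    [[0, 0.008, -0.008, 0], [0, 0.008, -0.008, 0], [0, 0.008, -0.008, 0], [0, 0.008, -0.008, 0], [0, 0.008, -0.008, 0], [0, 0.008, -0.008, 0], [0, 0, 0, 0], [0, 0, 0, 0]],
  ],
)

```text
clock: 30.65
eef_pos: [0.7809, 0.0998, 0.2339]
tool_rot: [0.683, 0.73, 0.005, -0.005]
ft_force: [-0.7, 0.0, 0.2]
grip_width: 0.0659
```

```bash
python3 -c "
from h import *
to(.5865,-.2335,.13,87.7);print(bot.get_obs()['joint_pos'].round(3))"
```

```text
tool d mm [-321.2 -216.1   98.9] turn 6.09 | pos [0.7809 0.0998 0.2339] ang 93.79 tilt [0.02 0.84] w 0.0659 F [-0.7  0.   0.2] t 30.65 j6 0.06
[0.122 0.992 1.275 1.852 0.015 0.056]
```

Call:
send_rows(
  increments=[
    [[-0.03, -0.03, 0.008, 0], [-0.045, -0.03, 0.01, 0], [-0.045, -0.03, 0.012, 0], [-0.045, -0.03, 0.012, 0], [-0.045, -0.03, 0.012, 0], [-0.045, -0.03, 0.012, 0], [-0.04, -0.025, 0.012, 0], [-0.02, -0.012, 0.006, 0]],
  ],
)

```text
clock: 31.45
eef_pos: [0.6123, -0.1997, 0.1472]
tool_rot: [0.679, 0.734, 0.009, -0.001]
ft_force: [0.7, 0.6, 0.1]
grip_width: 0.0661
```

Call:
send_rows(
  increments=[
    [[0, 0, 0, 3], [0, 0, 0, 2.8], [0, 0, 0, 0], [0, 0, 0, 0], [0, 0, 0, 0], [0, 0, 0, 0], [0, 0, 0, 0], [0, 0, 0, 0]],
  ],
)

```text
clock: 32.25
eef_pos: [0.6115, -0.2047, 0.1476]
tool_rot: [0.718, 0.696, 0.009, -0.0]
ft_force: [0.5, -0.5, 0.2]
grip_width: 0.0662
```

```bash
python3 -c "
from h import *
to(.586,-.2338,.06,87.7)"
```

```text
tool d mm [-31.  -25.7  86.9] turn 0.48 | pos [ 0.6115 -0.2047  0.1476] ang 88.18 tilt [0.74 0.76] w 0.0662 F [ 0.5 -0.5  0.2] t 32.25 j6 -0.3
```

Call:
send_rows(
  increments=[
    [[-0.012, -0.01, 0.01, 0.4], [-0.012, -0.01, 0.01, 0], [-0.006, -0.005, 0, 0], [0, 0, 0, 0], [0, 0, 0, 0], [0, 0, 0, 0], [0, 0, 0, 0], [0, 0, 0, 0]],
  ],
)

```text
clock: 33.05
eef_pos: [0.5883, -0.2321, 0.1289]
tool_rot: [0.719, 0.695, 0.011, 0.002]
ft_force: [-0.1, -0.4, -0.8]
grip_width: 0.0661
```

```bash
python3 -c "
from h import *
to(.586,-.2338,.06,87.7)
snap('wrist','w12')"
```

```text
tool d mm [-2.7 -3.5 68.8] turn 0.35 | pos [ 0.5883 -0.2321  0.1289] ang 88.05 tilt [1.04 0.73] w 0.0661 F [-0.1 -0.4 -0.8] t 33.05 j6 -0.35
```

View pics/w12.png

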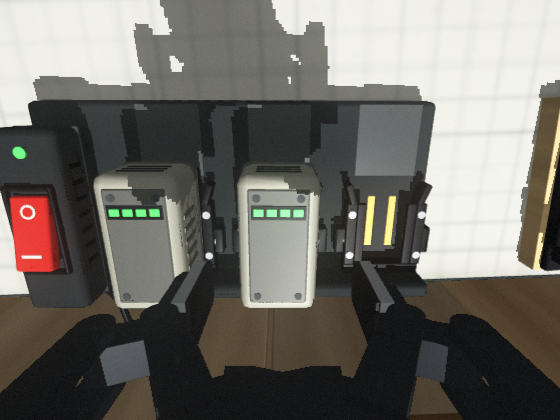

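Call:
send_rows(
  increments=[
    [[-0.002, -0.002, 0.01, 0.3], [0, -0.001, 0.016, 0], [0, 0, 0.018, 0], [0, 0, 0.014, 0], [0, 0, 0.008, 0], [0, 0, 0.002, 0], [0, 0, 0, 0], [0, 0, 0, 0]],
  ],
)

```text
clock: 33.9
eef_pos: [0.587, -0.2334, 0.0576]
tool_rot: [0.721, 0.693, 0.011, 0.003]
ft_force: [-0.3, 0.5, -0.3]
grip_width: 0.0658
```

```bash
python3 -c "
from h import *
to(.586,-.2338,.06,87.7)"
```

```text
tool d mm [-0.4 -0.9 -2.5] turn 0.03 | pos [ 0.587  -0.2334  0.0576] ang 87.73 tilt [1.15 0.65] w 0.0658 F [-0.3  0.5 -0.3] t 33.9 j6 -0.35
```

Call:
send_rows(
  increments=[
    [[0, 0, -0.0015, 0], [0, 0, 0, 0], [0, 0, 0, 0], [0, 0, 0, 0], [0, 0, 0, 0], [0, 0, 0, 0], [0, 0, 0, 0], [0, 0, 0, 0]],
  ],
  hand=1,
)

```text
clock: 34.7
eef_pos: [0.5875, -0.2337, 0.0602]
tool_rot: [0.721, 0.693, 0.012, 0.004]
ft_force: [0.5, 0.3, 0.3]
grip_width: 0.0453
```

Call:
send_rows(
  increments=[
    [[0, -0.008, 0, 0], [0, -0.012, 0, 0], [0, -0.012, 0, 0], [0, -0.012, 0, 0], [0, -0.012, 0, 0], [0, -0.012, 0, 0], [0, -0.01, 0, 0], [0, 0, 0, 0]],
  ],
)

```text
clock: 35.5
eef_pos: [0.5117, -0.2309, 0.0602]
tool_rot: [0.72, 0.694, 0.016, 0.01]
ft_force: [0.6, 0.6, -1.7]
grip_width: 0.0453
```

```bash
python3 -c "
from h import *
to(.5123,.0867,.07,93.4)
snap('wrist','w13')"
```

```text
tool d mm [317.5 -11.   -7.1] turn -5.53 | pos [ 0.5117 -0.2309  0.0602] ang 87.87 tilt [2.1  0.49] w 0.0453 F [ 0.6  0.6 -1.7] t 35.5 j6 -0.4
```

View pics/w13.png

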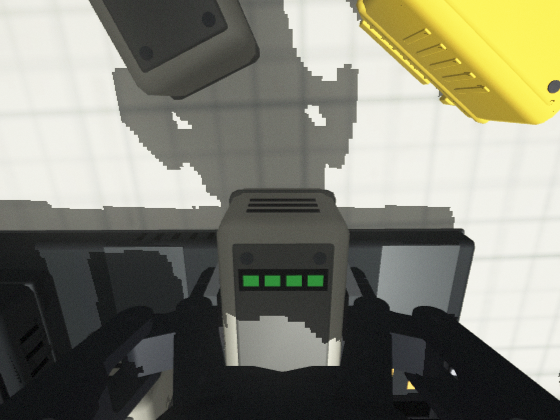

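Call:
send_rows(
  increments=[
    [[0, -0.002, -0.01, 0], [0.025, -0.002, 0, 0], [0.045, -0.002, 0, 0], [0.05, -0.002, 0, 0], [0.05, -0.002, 0, 0], [0.05, -0.002, 0, 0], [0.045, -0.002, 0, 0], [0.025, 0, 0, 0]],
  ],
)

```text
clock: 36.35
eef_pos: [0.5132, 0.0633, 0.0749]
tool_rot: [0.723, 0.69, 0.017, 0.012]
ft_force: [0.1, -0.5, -2.9]
grip_width: 0.0454
```

Call:
send_rows(
  increments=[
    [[0.01, 0, 0, -2], [0.005, 0, 0, -2], [0, 0, 0, -1.4], [0, 0, 0, 0], [0, 0, 0, 0], [0, 0, 0, 0], [0, 0, 0, 0], [0, 0, 0, 0]],
  ],
)

```text
clock: 37.15
eef_pos: [0.5144, 0.0774, 0.0754]
tool_rot: [0.688, 0.726, 0.016, 0.013]
ft_force: [0.2, 0.5, -4.0]
grip_width: 0.0452
```

```bash
python3 -c "
from h import *
to(.5141,.0863,.06,93.5)"
```

```text
tool d mm [ 8.8 -0.4 15.5] turn -0.39 | pos [0.5144 0.0774 0.0754] ang 93.11 tilt [2.32 0.32] w 0.0452 F [ 0.2  0.5 -4. ] t 37.15 j6 0.1
```

Call:
send_rows(
  increments=[
    [[0.004, 0, 0, -0.4], [0.003, 0, 0, 0], [0, 0, 0.004, 0], [0, 0, 0.005, 0], [0, 0, 0.003, 0], [0, 0, 0.001, 0], [0, 0, 0, 0], [0, 0, 0, 0]],
  ],
)

```text
clock: 37.95
eef_pos: [0.514, 0.085, 0.0607]
tool_rot: [0.685, 0.728, 0.015, 0.012]
ft_force: [1.0, 0.1, -2.5]
grip_width: 0.045
```

```bash
python3 -c "
from h import *
to(.5141,.0863,.06,93.5)"
```

```text
tool d mm [1.3 0.1 0.7] turn 0.03 | pos [0.514  0.085  0.0607] ang 93.53 tilt [2.25 0.31] w 0.045 F [ 1.   0.1 -2.5] t 37.95 j6 0.1
```

Call:
send_rows(
  increments=[
    [[0.001, 0.005, 0.001, 0], [0, 0.008, 0, 0], [0, 0.008, 0, 0], [0, 0.008, 0, 0], [0, 0.008, 0, 0], [0, 0.006, 0, 0], [0, 0, 0, 0], [0, 0, 0, 0]],
  ],
)

```text
clock: 38.75
eef_pos: [0.5617, 0.0888, 0.0611]
tool_rot: [0.685, 0.728, 0.016, 0.013]
ft_force: [0.1, 0.2, -2.8]
grip_width: 0.0456
```

```bash
python3 -c "
from h import *
to(.586,.0907,.06,93.5)"
```

```text
tool d mm [ 0.4 24.3  2.1] turn 0.01 | pos [0.5617 0.0888 0.0611] ang 93.51 tilt [2.26 0.31] w 0.0456 F [ 0.1  0.2 -2.8] t 38.75 j6 0.1
```

Call:
send_rows(
  increments=[
    [[0, 0.005, 0.001, 0], [0, 0.007, 0, 0], [0, 0.006, 0, 0], [0, 0.006, 0, 0], [0, 0.006, 0, 0], [0, 0.006, 0, 0], [0, 0, 0, 0], [0, 0, 0, 0]],
  ],
)

```text
clock: 39.55
eef_pos: [0.5854, 0.0909, 0.0606]
tool_rot: [0.685, 0.729, 0.005, 0.002]
ft_force: [-0.3, 0.2, -2.2]
grip_width: 0.0457
```

```bash
python3 -c "
from h import *
to(.586,.0907,.06,93.5)"
```

```text
tool d mm [-0.2  0.6  0.6] turn 0.09 | pos [0.5854 0.0909 0.0606] ang 93.59 tilt [0.59 0.28] w 0.0457 F [-0.3  0.2 -2.2] t 39.55 j6 0.09
```

Call:
send_rows(
  increments=[
    [[0, 0.005, 0, 0], [0, 0.005, 0, 0], [0, 0.005, 0, 0], [0, 0, 0, 0], [0, 0, 0, 0], [0, 0, 0, 0], [0, 0, 0, 0], [0, 0, 0, 0]],
  ],
)

```text
clock: 40.35
eef_pos: [0.5861, 0.0908, 0.0616]
tool_rot: [0.684, 0.729, -0.006, -0.008]
ft_force: [-3.0, 0.2, 0.7]
grip_width: 0.0455
```

Call:
send_rows(
  increments=[
    [[0, 0, 0, 0], [0, 0, 0, 0], [0, 0, 0, 0], [0, 0, -0.02, 0], [0, 0, -0.03, 0], [0, 0, -0.03, 0], [0, 0, -0.02, 0], [0, 0, 0, 0]],
  ],
  hand=-0.5,
)

```text
clock: 41.15
eef_pos: [0.5939, 0.0907, 0.1669]
tool_rot: [0.685, 0.729, -0.001, -0.004]
ft_force: [0.4, 0.0, 0.3]
grip_width: 0.0641
```

```bash
python3 -c "
from h import *
to(.5844,-.312,.13,87.7)
c=snap('wrist','w14');P=cloud(c);Z=P[...,2]
for b in [(.58,.168),(.585,.09)]:
    m=(Z>.088)&(Z<.10)&(abs(P[...,0]-b[0])<.07)&(abs(P[...,1]-b[1])<.03)
    w=P[m][:,:2]*1000;print(cv2.minAreaRect(w.astype(np.float32)))
"
```

```text
tool d mm [-401.5  -34.4   35.4] turn 5.88 | pos [0.5939 0.0907 0.1669] ang 93.58 tilt [-0.35  0.23] w 0.0641 F [0.4 0.  0.3] t 41.15 j6 0.09
((579.2633056640625, 168.22059631347656), (82.42658996582031, 45.05158996582031), 3.777311086654663)
((583.9901123046875, 91.38713073730469), (82.36351013183594, 45.94042205810547), 3.1717522144317627)
```

View pics/w14.png

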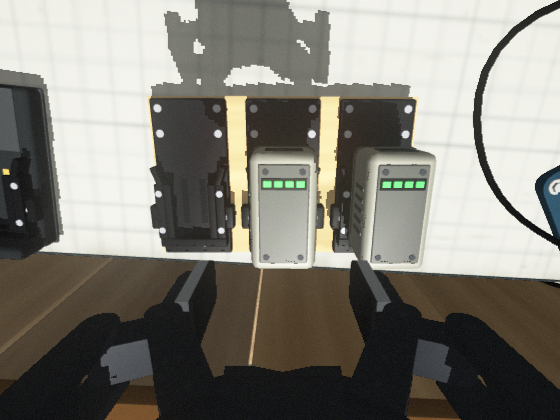

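Call:
send_rows(
  increments=[
    [[-0.03, -0.002, 0, 0], [-0.05, -0.004, 0.003, 0], [-0.05, -0.004, 0.004, 0], [-0.05, -0.004, 0.004, 0], [-0.05, -0.004, 0.004, 0], [-0.05, -0.004, 0.004, 0], [-0.05, -0.004, 0.004, 0], [-0.04, -0.004, 0.004, 0]],
  ],
)

```text
clock: 42.0
eef_pos: [0.5858, -0.2784, 0.1234]
tool_rot: [0.679, 0.734, -0.003, -0.009]
ft_force: [0.9, 0.2, -0.5]
grip_width: 0.0642
```

Call:
send_rows(
  increments=[
    [[-0.015, 0, 0, 3], [0, 0, 0, 2.8], [0, 0, 0, 0], [0, 0, 0, 0], [0, 0, 0, 0], [0, 0, 0, 0], [0, 0, 0, 0], [0, 0, 0, 0]],
  ],
)

```text
clock: 42.8
eef_pos: [0.5832, -0.2957, 0.1141]
tool_rot: [0.719, 0.695, -0.005, -0.014]
ft_force: [-0.0, -0.0, -1.4]
grip_width: 0.0639
```

```bash
python3 -c "
from h import *
to(.5844,-.312,.06,87.7)"
```

```text
tool d mm [-16.9   3.2  53.8] turn 0.37 | pos [ 0.5832 -0.2957  0.1141] ang 88.07 tilt [-1.58  0.76] w 0.0639 F [-0.  -0.  -1.4] t 42.8 j6 -0.44
```

Call:
send_rows(
  increments=[
    [[-0.008, 0.002, -0.004, 0.3], [-0.007, 0.001, 0, 0], [0, 0, 0, 0], [0, 0, 0, 0], [0, 0, 0, 0], [0, 0, 0, 0], [0, 0, 0, 0], [0, 0, 0, 0]],
  ],
)

```text
clock: 43.6
eef_pos: [0.5865, -0.3123, 0.1189]
tool_rot: [0.721, 0.693, -0.005, -0.014]
ft_force: [0.1, 0.5, -0.2]
grip_width: 0.0639
```

```bash
python3 -c "
from h import *
to(.5844,-.312,.06,87.7);c=snap('wrist','w15')
P=cloud(c);Z=P[...,2]
m=(Z>.088)&(Z<.10)&(abs(P[...,0]-.583)<.07)&(abs(P[...,1]+.31)<.03)
w=P[m][:,:2]*1000;print(cv2.minAreaRect(w.astype(np.float32)))"
```

```text
tool d mm [-0.4 -0.5 58.9] turn 0.07 | pos [ 0.5865 -0.3123  0.1189] ang 87.77 tilt [-1.5   0.71] w 0.0639 F [ 0.1  0.5 -0.2] t 43.6 j6 -0.45
((583.9722290039062, -310.9102478027344), (45.935630798339844, 82.86082458496094), 87.90218353271484)
```

View pics/w15.png

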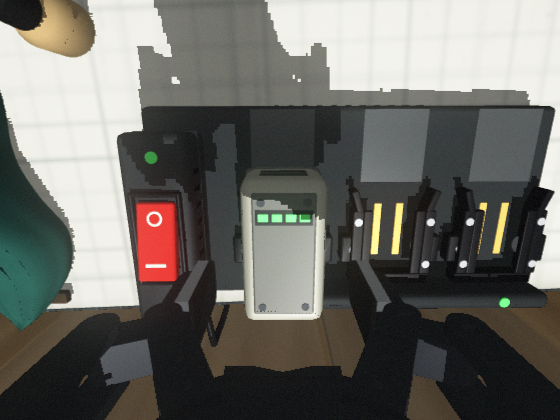

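Aligned over pack 3. Descend, close, pull.

Call:
send_rows(
  increments=[
    [[0, 0, 0.01, 0], [0, 0, 0.015, 0], [0, 0, 0.014, 0], [0, 0, 0.01, 0], [0, 0, 0.005, 0], [0, 0, 0.001, 0], [0, 0, 0, 0], [0, 0, 0, 0]],
  ],
)

```text
clock: 44.45
eef_pos: [0.5849, -0.311, 0.0599]
tool_rot: [0.72, 0.693, -0.005, -0.014]
ft_force: [-0.5, 0.2, 0.1]
grip_width: 0.0638
```

Call:
send_rows(
  increments=[
    [[0, 0, 0, 0], [0, 0, 0, 0], [0, 0, 0, 0], [0, 0, 0, 0], [0, 0, 0, 0], [0, 0, 0, 0], [0, 0, 0, 0], [0, 0, 0, 0]],
  ],
  hand=1,
)

```text
clock: 45.25
eef_pos: [0.5855, -0.3114, 0.0609]
tool_rot: [0.72, 0.693, -0.005, -0.013]
ft_force: [-0.7, 0.6, -0.8]
grip_width: 0.0454
```

```bash
python3 -c "
from h import *
to(.5844,-.312,.06,87.7)"
```

```text
tool d mm [-0.7 -1.   1. ] turn 0.11 | pos [ 0.5855 -0.3114  0.0609] ang 87.81 tilt [-1.43  0.67] w 0.0454 F [-0.7  0.6 -0.8] t 45.25 j6 -0.45
```

Call:
send_rows(
  increments=[
    [[0, -0.008, 0, 0], [0, -0.012, 0, 0], [0, -0.012, 0, 0], [0, -0.012, 0, 0], [0, -0.012, 0, 0], [0, -0.012, 0, 0], [0, -0.01, 0, 0], [0, 0, 0, 0]],
  ],
)

```text
clock: 46.05
eef_pos: [0.5055, -0.307, 0.061]
tool_rot: [0.72, 0.694, -0.003, -0.012]
ft_force: [0.1, -0.0, -2.9]
grip_width: 0.0454
```

Call:
send_rows(
  increments=[
    [[0, -0.002, -0.01, 0], [0.025, -0.002, 0, 0], [0.045, -0.002, 0, 0], [0.045, -0.002, 0, 0], [0.045, -0.002, 0, 0], [0.045, -0.002, 0, 0], [0.045, -0.002, 0, 0], [0.025, 0, 0, 0]],
  ],
)

```text
clock: 46.85
eef_pos: [0.5091, -0.0283, 0.0805]
tool_rot: [0.723, 0.691, 0.001, -0.005]
ft_force: [-0.4, -0.3, -3.6]
grip_width: 0.0454
```

```bash
python3 -c "
from h import *
to(.5185,.0085,.06,93.5)"
```

```text
tool d mm [37.   7.9 20.8] turn -6.09 | pos [ 0.5091 -0.0283  0.0805] ang 87.41 tilt [-0.34  0.54] w 0.0454 F [-0.4 -0.3 -3.6] t 46.85 j6 -0.02
```

Call:
send_rows(
  increments=[
    [[0.015, 0.002, 0.003, -2.5], [0.012, 0.002, 0.003, -2.5], [0.004, 0, 0, -1], [0, 0, 0, 0], [0, 0, 0, 0], [0, 0, 0, 0], [0, 0, 0, 0], [0, 0, 0, 0]],
  ],
)

```text
clock: 47.65
eef_pos: [0.5166, 0.0055, 0.0779]
tool_rot: [0.683, 0.731, 0.003, -0.003]
ft_force: [-0.2, -0.6, -3.1]
grip_width: 0.0454
```

```bash
python3 -c "
from h import *
to(.5185,.0085,.061,93.5)"
```

```text
tool d mm [ 2.7  2.1 17. ] turn 0.36 | pos [0.5166 0.0055 0.0779] ang 93.86 tilt [-0.02  0.49] w 0.0454 F [-0.2 -0.6 -3.1] t 47.65 j6 -0.06
```

Call:
send_rows(
  increments=[
    [[0.002, 0, 0, 0.35], [0, 0, 0, 0], [0, 0, 0.006, 0], [0, 0, 0.006, 0], [0, 0, 0.003, 0], [0, 0, 0.001, 0], [0, 0, 0, 0], [0, 0, 0, 0]],
  ],
)

```text
clock: 48.45
eef_pos: [0.5166, 0.007, 0.0609]
tool_rot: [0.686, 0.728, 0.003, -0.003]
ft_force: [-0.2, 0.3, -0.5]
grip_width: 0.0454
```

```bash
python3 -c "
from h import *
to(.5185,.0085,.061,93.5)"
```

```text
tool d mm [ 1.4  2.  -0. ] turn -0.12 | pos [0.5166 0.007  0.0609] ang 93.38 tilt [0.01 0.48] w 0.0454 F [-0.2  0.3 -0.5] t 48.45 j6 -0.05
```

Call:
send_rows(
  increments=[
    [[0.001, 0.005, 0, -0.1], [0, 0.008, 0, 0], [0, 0.008, 0, 0], [0, 0.008, 0, 0], [0, 0.008, 0, 0], [0, 0.008, 0, 0], [0, 0, 0, 0], [0, 0, 0, 0]],
  ],
)

```text
clock: 49.25
eef_pos: [0.5676, 0.0113, 0.0617]
tool_rot: [0.685, 0.728, 0.004, -0.002]
ft_force: [-0.3, 0.1, 0.9]
grip_width: 0.0455
```

```bash
python3 -c "
from h import *
to(.5905,.0129,.061,93.5)"
```

```text
tool d mm [ 0.2 23.   0.8] turn 0.01 | pos [0.5676 0.0113 0.0617] ang 93.51 tilt [0.18 0.48] w 0.0455 F [-0.3  0.1  0.9] t 49.25 j6 -0.05
```

Call:
send_rows(
  increments=[
    [[0, 0.005, 0, 0], [0, 0.007, 0, 0], [0, 0.006, 0, 0], [0, 0.006, 0, 0], [0, 0.006, 0, 0], [0, 0.006, 0, 0], [0, 0.005, 0, 0], [0, 0, 0, 0]],
  ],
)

```text
clock: 50.05
eef_pos: [0.5909, 0.013, 0.0614]
tool_rot: [0.685, 0.728, -0.01, -0.016]
ft_force: [1.1, 0.6, -2.1]
grip_width: 0.0454
```

```bash
python3 -c "
from h import *
to(.5905,.0129,.061,93.5)"
```

```text
tool d mm [-0.1 -0.4  0.4] turn -0.03 | pos [0.5909 0.013  0.0614] ang 93.47 tilt [-2.12  0.35] w 0.0454 F [ 1.1  0.6 -2.1] t 50.05 j6 -0.04
```

Call:
send_rows(
  increments=[
    [[0, 0, 0, 0], [0, 0, 0, 0], [0, 0, 0, 0], [0, 0, -0.02, 0], [0, 0, -0.03, 0], [-0.03, -0.02, -0.03, 0], [-0.05, -0.04, -0.01, 0], [-0.05, -0.04, 0, 0]],
  ],
  hand=-0.5,
)

```text
clock: 50.85
eef_pos: [0.5228, -0.1024, 0.1522]
tool_rot: [0.681, 0.732, -0.007, -0.011]
ft_force: [0.2, -0.9, 0.6]
grip_width: 0.0641
```

Call:
send_rows(
  increments=[
    [[-0.05, -0.04, 0, -5], [-0.05, -0.03, 0, -5], [-0.04, -0.03, 0, -5], [-0.02, -0.01, 0, -4], [0, 0, 0, 0], [0, 0, 0, 0], [0, 0, 0, 0], [0, 0, 0, 0]],
  ],
)

```text
clock: 51.65
eef_pos: [0.4524, -0.2654, 0.1556]
tool_rot: [0.548, 0.836, -0.004, -0.007]
ft_force: [0.1, -0.1, -0.1]
grip_width: 0.064
```

```bash
cat > f.py <<'E'
from h import *
import sys
c=snap('top',sys.argv[1]);P=cloud(c);Z=P[...,2]; X,Y=P[...,0],P[...,1]; box=(X>.25)&(X<.68)&(Y<.35)&(Y>-.5)
sw(c)
print('bench');[print(r) for r in rectof(c,box&(Z>.05)&(Z<.085)&(X<.48),.068)]
print('bay');[print(r) for r in rectof(c,box&(Z>.085)&(Z<.11),.094)]
cv2.imwrite('pics/'+sys.argv[1]+'c.png',cv2.resize(c['image'][130:290,120:440,::-1],None,fx=2.4,fy=2.4))
E
python3 f.py t7; python3 -c "
from h import *
to(.382,-.2715,.1,112.5)"
```

```text
switch near nan far nan
bench
(np.int32(679), array([306., 242.]), array([ 402.6, -147.2,   83.7,   46.4,   51.5]))
(np.int32(678), array([248., 243.]), array([402.8,  -9.8,  84. ,  46.4,  74.6]))
(np.int32(743), array([119., 269.]), array([348.7, 301.1,  83.9,  51.6,  11.9]))
(np.int32(671), array([114., 300.]), array([275.9, 307.6,  89. ,  51.2,  88.9]))
bay
(np.int32(677), array([236., 164.]), array([587.9,  12.3,  84.1,  46.5,   3.4]))
(np.int32(681), array([204., 167.]), array([583.1,  89.4,  84.8,  47.3,   4.2]))
(np.int32(680), array([171., 170.]), array([578.5, 166.5,  84.9,  47.6,   3.6]))
tool d mm [ 21.9 -66.3  56.7] turn 1.0 | pos [ 0.4525 -0.2652  0.1556] ang 113.5 tilt [-0.91  0.02] w 0.0639 F [0.7 0.4 0.3] t 51.7 j6 -0.94
  return _methods._mean(a, axis=axis, dtype=dtype,
  ret = ret.dtype.type(ret / rcount)
```

View pics/t7c.png

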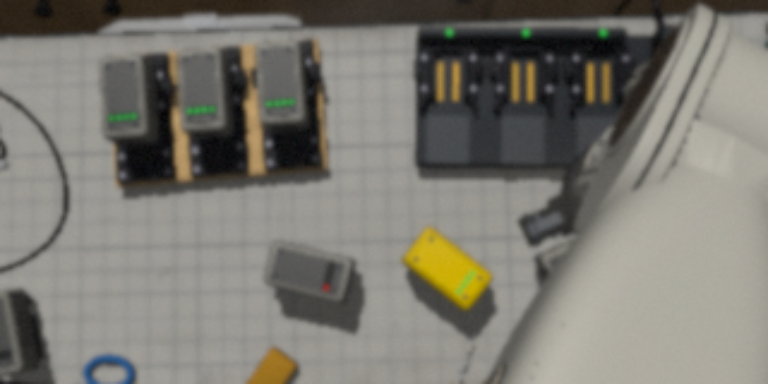

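Call:
send_rows(
  increments=[
    [[0.008, -0.025, 0.005, 1], [0.008, -0.025, 0.005, 0], [0.004, -0.012, 0.005, 0], [0, 0, 0, 0], [0, 0, 0, 0], [0, 0, 0, 0], [0, 0, 0, 0], [0, 0, 0, 0]],
  ],
)

```text
clock: 52.5
eef_pos: [0.3919, -0.2661, 0.142]
tool_rot: [0.551, 0.835, -0.004, -0.005]
ft_force: [0.4, -0.8, -0.7]
grip_width: 0.064
```

```bash
cat > g.py <<'E'
from h import *
import sys
# wrist rect of pack tops near (x,y), at top height h
n,x,y,h=sys.argv[1],*map(float,sys.argv[2:5])
c=snap('wrist',n);P=cloud(c);Z=P[...,2]
m=(abs(Z-h)<.005)&(np.hypot(P[...,0]-x,P[...,1]-y)<.07)
(a,b),(w,l),t=cv2.minAreaRect((P[m][:,:2]*1000).astype(np.float32))
if w>l: w,l,t=l,w,t-90
print('centre',round(a,1),round(b,1),'size',round(l,1),round(w,1),'long axis',round((t+90+90)%180-90,2))
E
python3 g.py w16 .3828 -.2717 .068; python3 -c "
from h import *
to(.382,-.2715,.034,112.5)"
```

```text
centre 382.8 -273.8 size 83.2 45.4 long axis 22.67
tool d mm [ -1.4 -10.  108.1] turn 0.67 | pos [ 0.3919 -0.2662  0.142 ] ang 113.17 tilt [-0.67 -0.05] w 0.0638 F [-0.3  0.6  0.3] t 52.55 j6 -1.0
```

View pics/w16.png

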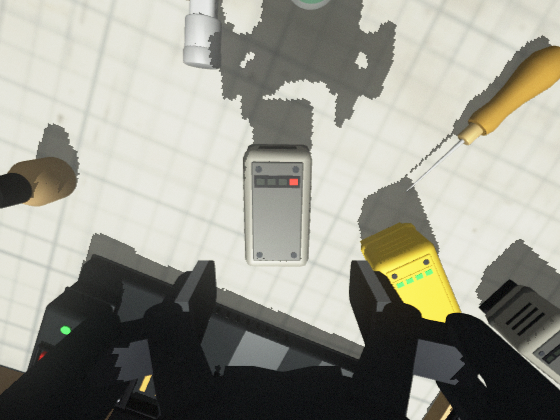

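Call:
send_rows(
  increments=[
    [[-0.002, -0.006, 0.01, 0.6], [-0.001, -0.004, 0.02, 0], [0, 0, 0.025, 0], [0, 0, 0.025, 0], [0, 0, 0.012, 0], [0, 0, 0.004, 0], [0, 0, 0, 0], [0, 0, 0, 0]],
  ],
)

```text
clock: 53.35
eef_pos: [0.3815, -0.2752, 0.0403]
tool_rot: [0.557, 0.831, -0.004, -0.004]
ft_force: [0.2, 0.2, -0.2]
grip_width: 0.0637
```

```bash
python3 -c "
from h import *
to(.383,-.2738,.0345,112.6)"
```

```text
tool d mm [0.7 2.  5.8] turn -0.26 | pos [ 0.3815 -0.2752  0.0403] ang 112.34 tilt [-0.67 -0.13] w 0.0637 F [ 0.2  0.2 -0.2] t 53.35 j6 -1.01
```

Call:
send_rows(
  increments=[
    [[0.0005, 0.0015, 0.003, -0.2], [0, 0, 0.002, 0], [0, 0, 0, 0], [0, 0, 0, 0], [0, 0, 0, 0], [0, 0, 0, 0], [0, 0, 0, 0], [0, 0, 0, 0]],
  ],
  hand=1,
)

```text
clock: 54.15
eef_pos: [0.384, -0.2745, 0.0375]
tool_rot: [0.555, 0.832, -0.004, -0.002]
ft_force: [-0.3, 0.5, -3.3]
grip_width: 0.0454
```

```bash
python3 -c "
from h import *
to(.5125,-.3085,.075,87.75)"
```

```text
tool d mm [-80.7 105.3 -38.4] turn 24.83 | pos [ 0.384  -0.2745  0.0375] ang 112.58 tilt [-0.47 -0.23] w 0.0454 F [-0.3  0.5 -3.3] t 54.15 j6 -1.01
```

Call:
send_rows(
  increments=[
    [[0, 0, -0.02, 4], [0, 0, -0.017, 8.3], [0, 0, 0, 8.3], [0, 0, 0, 4], [-0.006, 0.025, 0, 0], [-0.008, 0.035, 0, 0], [-0.008, 0.035, 0, 0], [-0.006, 0.02, 0, 0]],
  ],
)

```text
clock: 54.95
eef_pos: [0.4959, -0.3074, 0.0726]
tool_rot: [0.727, 0.687, -0.005, -0.005]
ft_force: [-0.6, -0.8, -2.9]
grip_width: 0.0453
```

Call:
send_rows(
  increments=[
    [[0, 0, 0, 0], [0, 0, 0, 0], [0, 0, 0, 0], [0, 0, 0, 0], [0, 0, 0, 0], [0, 0, 0, 0], [0, 0, 0, 0], [0, 0, 0, 0]],
  ],
)

```text
clock: 55.75
eef_pos: [0.4935, -0.3064, 0.0712]
tool_rot: [0.727, 0.687, -0.006, -0.007]
ft_force: [0.2, 0.3, -3.6]
grip_width: 0.0452
```

```bash
python3 g.py w17 .52 -.3085 .107;python3 -c "
from h import *
to(.5125,-.3085,.063,87.75)"
```

```text
centre 484.7 -305.6 size 108.0 61.4 long axis -88.67
tool d mm [-1.  19.1  7.9] turn -0.99 | pos [ 0.4936 -0.3065  0.0712] ang 86.76 tilt [-1.08  0.12] w 0.045 F [-0.5 -0.4 -1.8] t 55.8 j6 -0.5
```

View pics/w17.png

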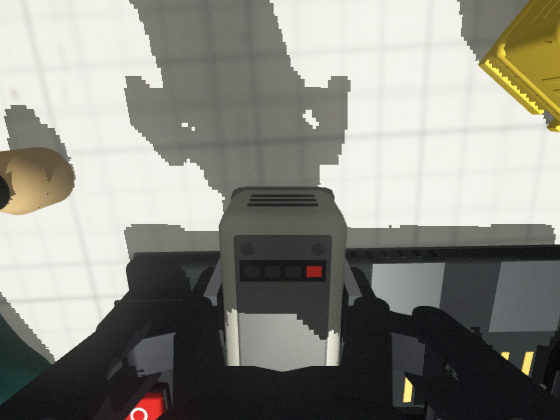

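Call:
send_rows(
  increments=[
    [[0, 0.008, 0, -0.9], [-0.001, 0.008, 0, 0], [0, 0, 0.003, 0], [0, 0, 0.003, 0], [0, 0, 0.002, 0], [0, 0, 0, 0], [0, 0, 0, 0], [0, 0, 0, 0]],
  ],
)

```text
clock: 56.6
eef_pos: [0.5123, -0.3089, 0.0636]
tool_rot: [0.721, 0.693, -0.006, -0.006]
ft_force: [-0.7, 1.2, -1.3]
grip_width: 0.0453
```

```bash
python3 -c "
from h import *
to(.5125,-.3085,.061,87.75)"
```

```text
tool d mm [0.4 0.3 2.6] turn 0.02 | pos [ 0.5123 -0.3089  0.0636] ang 87.77 tilt [-0.92  0.04] w 0.0453 F [-0.7  1.2 -1.3] t 56.6 j6 -0.5
```

Force shows partial contact; lower slightly and slide in.

Call:
send_rows(
  increments=[
    [[0, 0, 0.0015, 0], [0, 0.005, 0, 0], [0, 0.008, 0, 0], [0, 0.008, 0, 0], [0, 0.008, 0, 0], [0, 0.008, 0, 0], [0, 0.006, 0, 0], [0, 0, 0, 0]],
  ],
)

```text
clock: 57.4
eef_pos: [0.5604, -0.3115, 0.0635]
tool_rot: [0.721, 0.693, -0.005, -0.004]
ft_force: [0.0, 0.4, 0.4]
grip_width: 0.0454
```

```bash
python3 -c "
from h import *
to(.5855,-.3114,.061,87.75)"
```

```text
tool d mm [ 1.1 25.1  2.2] turn 0.02 | pos [ 0.5604 -0.3115  0.0635] ang 87.77 tilt [-0.7  -0.08] w 0.0454 F [0.  0.4 0.4] t 57.4 j6 -0.47
```

Call:
send_rows(
  increments=[
    [[0.0005, 0.005, 0, 0], [0, 0.007, 0, 0], [0, 0.006, 0, 0], [0, 0.006, 0, 0], [0, 0.006, 0, 0], [0, 0.006, 0, 0], [0, 0.005, 0, 0], [0, 0, 0, 0]],
  ],
)

```text
clock: 58.2
eef_pos: [0.5859, -0.3114, 0.0648]
tool_rot: [0.722, 0.691, -0.017, -0.018]
ft_force: [1.0, -1.6, -1.0]
grip_width: 0.0456
```

```bash
python3 -c "
from h import *
to(.5855,-.3114,.061,87.75)"
```

```text
tool d mm [-0.1 -0.2  3.9] turn -0.23 | pos [ 0.5859 -0.3114  0.0648] ang 87.52 tilt [-2.84  0.11] w 0.0456 F [ 1.  -1.6 -1. ] t 58.2 j6 -0.44
```

Call:
send_rows(
  increments=[
    [[0, 0, 0, 0], [0, 0, 0, 0], [0, 0, 0, 0], [0, 0, -0.02, 0], [0, 0, -0.03, 0], [0, 0, -0.03, 0], [0.03, -0.01, -0.01, 0], [0.04, -0.02, 0, 0]],
  ],
  hand=-0.5,
)

```text
clock: 59.0
eef_pos: [0.5677, -0.243, 0.1549]
tool_rot: [0.724, 0.69, -0.016, -0.016]
ft_force: [-0.2, 0.4, 0.3]
grip_width: 0.0639
```

Call:
send_rows(
  increments=[
    [[0.045, -0.025, 0, 0], [0.045, -0.025, 0, 0], [0.045, -0.025, 0, 0], [0.045, -0.025, 0, 0], [0.03, -0.02, 0, 0], [0, 0, 0, -8.5], [0, 0, 0, -8.5], [0, 0, 0, -8.5]],
  ],
)

```text
clock: 59.8
eef_pos: [0.4577, -0.0207, 0.1614]
tool_rot: [0.55, 0.835, -0.008, -0.015]
ft_force: [-0.2, -1.8, 0.7]
grip_width: 0.0639
```

Call:
send_rows(
  increments=[
    [[0, 0, 0, -8.5], [0, 0, 0, -8.5], [0, 0, 0, -8.5], [0, 0, 0, -8.5], [0, 0, 0, -8.5], [0, 0, 0, -8.5], [0, 0, 0, 0], [0, 0, 0, 0]],
  ],
)

```text
clock: 60.6
eef_pos: [0.461, -0.0186, 0.1626]
tool_rot: [0.134, 0.991, -0.0, -0.013]
ft_force: [-0.4, 0.2, -0.0]
grip_width: 0.0638
```

```bash
python3 f.py t8 2>/dev/null; python3 -c "
from h import *
to(.403,-.0105,.1,164.6)"
```

```text
switch near 0.0731 far 0.0793
bench
(np.int32(683), array([306., 242.]), array([ 402.7, -147.2,   83.4,   46.9,   49.9]))
(np.int32(385), array([255., 244.]), array([398.2, -26.5,  50. ,  46.4,  72.9]))
(np.int32(743), array([119., 269.]), array([348.8, 300.5,  83.9,  52.9,  11.9]))
(np.int32(656), array([113., 300.]), array([276. , 310.1,  83.5,  51.2,  88.9]))
bay
(np.int32(700), array([374., 162.]), array([ 582. , -309. ,   83.3,   44.1,   -2.6]))
tool d mm [56.5 -7.3 64. ] turn 0.07 | pos [ 0.461  -0.0186  0.1625] ang 164.67 tilt [-1.48  0.18] w 0.064 F [ 0.6  0.2 -0.3] t 60.65 j6 -1.34
```

View pics/t8c.png

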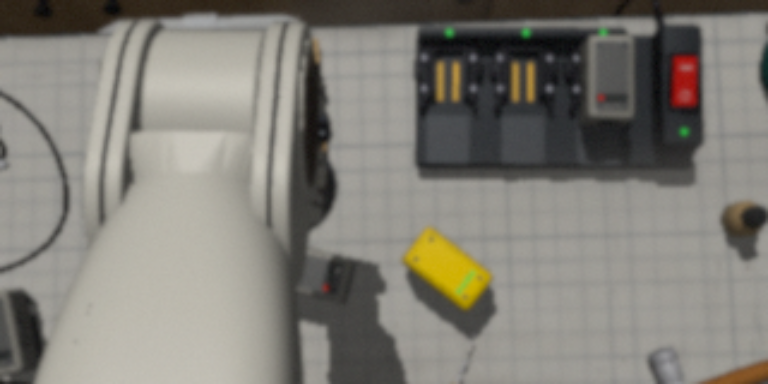

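Call:
send_rows(
  increments=[
    [[0.018, -0.003, 0.008, 0], [0.02, -0.003, 0.01, 0], [0.014, -0.001, 0.008, 0], [0.002, 0, 0, 0], [0, 0, 0, 0], [0, 0, 0, 0], [0, 0, 0, 0], [0, 0, 0, 0]],
  ],
)

```text
clock: 61.45
eef_pos: [0.4096, -0.0109, 0.1391]
tool_rot: [0.139, 0.99, 0.0, -0.009]
ft_force: [-0.0, 0.3, 0.4]
grip_width: 0.0642
```

```bash
python3 g.py w18 .403 -.01 .068;python3 -c "
from h import *
to(.403,-.0105,.036,164.6)"
```

```text
centre 402.9 -9.8 size 82.7 45.5 long axis 74.95
tool d mm [  4.7  -1.3 103.2] turn -0.55 | pos [ 0.4098 -0.0109  0.1391] ang 164.05 tilt [-1.03  0.17] w 0.0641 F [1.1 0.  0.2] t 61.5 j6 -1.32
```

View pics/w18.png

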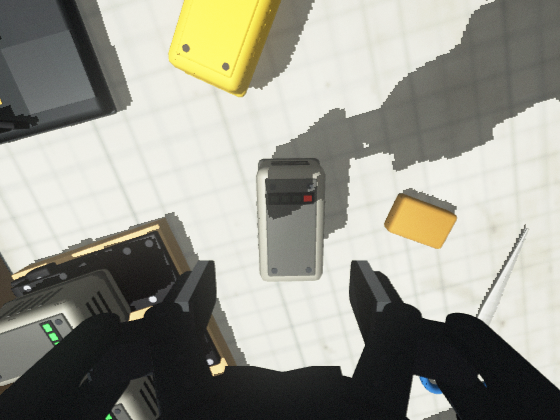

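Call:
send_rows(
  increments=[
    [[0.002, 0, 0.01, -0.8], [0.001, 0, 0.02, 0], [0, 0, 0.025, 0], [0, 0, 0.025, 0], [0, 0, 0.014, 0], [0, 0, 0.005, 0], [0, 0, 0, 0], [0, 0, 0, 0]],
  ],
)

```text
clock: 62.3
eef_pos: [0.4058, -0.0098, 0.0348]
tool_rot: [0.13, 0.991, 0.0, -0.008]
ft_force: [-0.3, -0.8, -0.7]
grip_width: 0.0645
```

```bash
python3 -c "
from h import *
to(.403,-.0095,.0345,164.9)"
```

```text
tool d mm [ 2.8 -0.4  0.3] turn 0.14 | pos [ 0.4058 -0.0098  0.0348] ang 165.04 tilt [-0.93  0.17] w 0.0645 F [-0.3 -0.8 -0.7] t 62.3 j6 -1.34
```

Call:
send_rows(
  increments=[
    [[0.002, 0, 0, 0.1], [0, 0, 0, 0], [0, 0, 0, 0], [0, 0, 0, 0], [0, 0, 0, 0], [0, 0, 0, 0], [0, 0, 0, 0], [0, 0, 0, 0]],
  ],
  hand=1,
)

```text
clock: 63.1
eef_pos: [0.4048, -0.0093, 0.0364]
tool_rot: [0.131, 0.991, 0.001, -0.007]
ft_force: [0.4, 0.7, -3.7]
grip_width: 0.0454
```

```bash
python3 -c "
from h import *
to(.5,-.1,.12,87.75)"
```

```text
tool d mm [-114.4  -62.9  -85.1] turn 77.19 | pos [ 0.4048 -0.0093  0.0364] ang 164.94 tilt [-0.74  0.16] w 0.0454 F [ 0.4  0.7 -3.7] t 63.1 j6 -1.33
```

Call:
send_rows(
  increments=[
    [[0, 0, -0.02, 0], [0, 0, -0.018, 8], [0, 0, 0, 8.5], [0, 0, 0, 8.5], [0, 0, 0, 8.5], [0, 0, 0, 8.5], [0, 0, 0, 8.5], [0, 0, 0, 8.5]],
  ],
)

```text
clock: 63.9
eef_pos: [0.4043, -0.0094, 0.0753]
tool_rot: [0.609, 0.793, -0.003, -0.007]
ft_force: [-0.1, -0.1, -3.2]
grip_width: 0.0453
```

Call:
send_rows(
  increments=[
    [[0, 0, 0, 8.5], [0, 0, 0, 8.5], [0, 0, 0, 1], [0, 0.02, 0, 0], [0, 0.03, 0, 0], [0, 0.03, 0, 0], [0, 0.02, 0, 0], [0, 0, 0, 0]],
  ],
)

```text
clock: 64.7
eef_pos: [0.5042, -0.0148, 0.0717]
tool_rot: [0.722, 0.692, -0.006, -0.008]
ft_force: [-0.2, 0.9, -3.6]
grip_width: 0.0454
```

```bash
python3 -c "
from h import *
to(.512,-.2307,.075,87.75)"
```

```text
tool d mm [-215.4   17.    -4.1] turn -0.21 | pos [ 0.5042 -0.0148  0.0717] ang 87.54 tilt [-1.19  0.17] w 0.0454 F [-0.2  0.9 -3.6] t 64.7 j6 0.01
```

Call:
send_rows(
  increments=[
    [[-0.02, 0.002, -0.003, 0], [-0.04, 0.003, 0, 0], [-0.045, 0.003, 0, 0], [-0.045, 0.002, 0, 0], [-0.035, 0.002, 0, 0], [-0.015, 0.001, 0, 0], [0, 0, 0, 0], [0, 0, 0, 0]],
  ],
)

```text
clock: 65.5
eef_pos: [0.5034, -0.218, 0.0707]
tool_rot: [0.716, 0.698, -0.008, -0.013]
ft_force: [0.6, -0.1, -3.4]
grip_width: 0.0453
```

Call:
send_rows(
  increments=[
    [[0, 0, 0, 0], [0, 0, 0, 0], [0, 0, 0, 0], [0, 0, 0, 0], [0, 0, 0, 0], [0, 0, 0, 0], [0, 0, 0, 0], [0, 0, 0, 0]],
  ],
)

```text
clock: 66.3
eef_pos: [0.5032, -0.2118, 0.0707]
tool_rot: [0.712, 0.702, -0.008, -0.015]
ft_force: [0.0, 0.0, -2.5]
grip_width: 0.0454
```

```bash
python3 -c "
from h import *
to(.513,-.2307,.0625,87.75)
snap('wrist','w19')"
```

```text
tool d mm [-18.8  10.3   7.7] turn 1.39 | pos [ 0.5032 -0.2118  0.0707] ang 89.14 tilt [-1.83  0.55] w 0.0454 F [ 0.   0.  -2.5] t 66.3 j6 -0.38
```

View pics/w19.png

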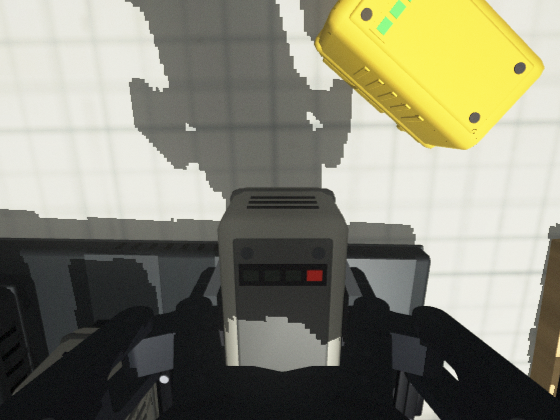

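Call:
send_rows(
  increments=[
    [[-0.008, 0.004, 0, 1.3], [-0.007, 0.003, 0, 0], [-0.002, 0.001, 0, 0], [0, 0, 0, 0], [0, 0, 0, 0], [0, 0, 0, 0], [0, 0, 0, 0], [0, 0, 0, 0]],
  ],
)

```text
clock: 67.15
eef_pos: [0.5113, -0.2314, 0.07]
tool_rot: [0.721, 0.692, -0.008, -0.015]
ft_force: [0.4, 1.0, -2.6]
grip_width: 0.0451
```

```bash
python3 -c "
from h import *
to(.513,-.2307,.0625,87.75)"
```

```text
tool d mm [0.7 1.9 7.4] turn -0.1 | pos [ 0.5113 -0.2314  0.07  ] ang 87.65 tilt [-1.84  0.55] w 0.0451 F [ 0.4  1.  -2.6] t 67.15 j6 -0.38
```

Call:
send_rows(
  increments=[
    [[0, 0, 0.003, 0], [0, 0, 0.003, 0], [0, 0, 0.001, 0], [0, 0, 0, 0], [0, 0, 0, 0], [0, 0, 0, 0], [0, 0, 0, 0], [0, 0, 0, 0]],
  ],
)

```text
clock: 67.95
eef_pos: [0.5111, -0.231, 0.0627]
tool_rot: [0.721, 0.693, -0.008, -0.014]
ft_force: [1.3, -0.5, -3.4]
grip_width: 0.0452
```

```bash
python3 -c "
from h import *
to(.513,-.2307,.0625,87.75)"
```

```text
tool d mm [0.4 1.8 0.1] turn -0.07 | pos [ 0.5111 -0.231   0.0627] ang 87.68 tilt [-1.82  0.54] w 0.0452 F [ 1.3 -0.5 -3.4] t 67.95 j6 -0.38
```

Call:
send_rows(
  increments=[
    [[0, 0, 0.0015, 0], [0, 0.005, 0.0005, 0], [0, 0.008, 0, 0], [0, 0.008, 0, 0], [0, 0.008, 0, 0], [0, 0.008, 0, 0], [0, 0.006, 0, 0], [0, 0, 0, 0]],
  ],
)

```text
clock: 68.75
eef_pos: [0.5604, -0.2338, 0.0623]
tool_rot: [0.721, 0.693, -0.007, -0.011]
ft_force: [0.5, 0.2, 0.9]
grip_width: 0.0454
```

```bash
python3 -c "
from h import *
to(.587,-.2337,.0625,87.75)"
```

```text
tool d mm [ 1.2 26.6 -0.9] turn -0.05 | pos [ 0.5604 -0.2338  0.0623] ang 87.7 tilt [-1.47  0.39] w 0.0454 F [0.5 0.2 0.9] t 68.75 j6 -0.35
```

Call:
send_rows(
  increments=[
    [[0.0005, 0.006, 0, 0], [0, 0.007, 0, 0], [0, 0.006, 0, 0], [0, 0.006, 0, 0], [0, 0.006, 0, 0], [0, 0.006, 0, 0], [0, 0.006, 0, 0], [0, 0, 0, 0]],
  ],
)

```text
clock: 69.55
eef_pos: [0.5891, -0.2336, 0.0632]
tool_rot: [0.722, 0.692, -0.019, -0.025]
ft_force: [4.7, 0.0, -3.3]
grip_width: 0.0455
```

```bash
python3 -c "
from h import *
to(.587,-.2337,.0625,87.75)"
```

```text
tool d mm [-0.2 -2.   0.8] turn -0.2 | pos [ 0.5891 -0.2336  0.0632] ang 87.55 tilt [-3.49  0.55] w 0.0455 F [ 4.7  0.  -3.3] t 69.55 j6 -0.33
```

Call:
send_rows(
  increments=[
    [[0, 0, 0, 0], [0, 0, 0, 0], [0, 0, 0, 0], [0, 0, -0.02, 0], [0, 0, -0.03, 0], [0, 0, -0.03, 0], [0.02, -0.02, -0.01, 0], [0.04, -0.03, 0, 0]],
  ],
  hand=-0.5,
)

```text
clock: 70.35
eef_pos: [0.5518, -0.1751, 0.155]
tool_rot: [0.723, 0.69, -0.018, -0.023]
ft_force: [0.2, 1.2, 0.0]
grip_width: 0.0642
```

Call:
send_rows(
  increments=[
    [[0.05, -0.025, 0, 0], [0.05, -0.025, 0, 0], [0.05, -0.025, 0, 0], [0.05, -0.025, 0, 0], [0.05, -0.02, 0, 0], [0.05, -0.015, 0, 0], [0.05, -0.01, 0, 0], [0.04, 0, 0, 0]],
  ],
)

```text
clock: 71.15
eef_pos: [0.4346, 0.1995, 0.1674]
tool_rot: [0.725, 0.688, -0.013, -0.02]
ft_force: [0.8, 0.4, -0.0]
grip_width: 0.0646
```

Call:
send_rows(
  increments=[
    [[0.03, 0, 0, -4], [0.01, 0, 0, -4], [0, 0, 0, -4], [0, 0, 0, -2], [0, 0, 0, 0], [0, 0, 0, 0], [0, 0, 0, 0], [0, 0, 0, 0]],
  ],
)

```text
clock: 71.95
eef_pos: [0.4364, 0.2503, 0.1684]
tool_rot: [0.628, 0.778, -0.007, -0.021]
ft_force: [0.0, 1.0, -0.3]
grip_width: 0.0638
```

```bash
python3 f.py t9 2>/dev/null; python3 g.py w20 .348 .3 .068; python3 -c "
from h import *
to(.348,.3,.1,102)"
```

```text
switch near 0.072 far 0.0797
bench
(np.int32(681), array([306., 242.]), array([ 402.6, -147.2,   83.7,   46.4,   51.5]))
(np.int32(738), array([119., 269.]), array([348.8, 300.4,  83.9,  53. ,  11.9]))
(np.int32(673), array([114., 300.]), array([275.9, 307.6,  89.1,  51.2,  88.9]))
bay
(np.int32(694), array([341., 162.]), array([ 585.6, -232.5,   81. ,   44.4,   -2.2]))
(np.int32(696), array([374., 162.]), array([ 582. , -309. ,   83.3,   44.1,   -2.6]))
(np.int32(675), array([236., 164.]), array([588.2,  12.3,  84.7,  46.4,   3.7]))
(np.int32(674), array([204., 167.]), array([583.2,  89.7,  84.5,  46.8,   3.9]))
(np.int32(671), array([171., 170.]), array([578.7, 166.8,  84.5,  47.1,   3.6]))
centre 333.5 310.6 size 113.1 65.3 long axis 6.36
tool d mm [ 65.6 -73.3  72.8] turn 0.16 | pos [0.4364 0.2502 0.1684] ang 102.16 tilt [-2.35  0.92] w 0.064 F [-0.2  0.2 -0. ] t 72.05 j6 0.29
```

View pics/w20.png

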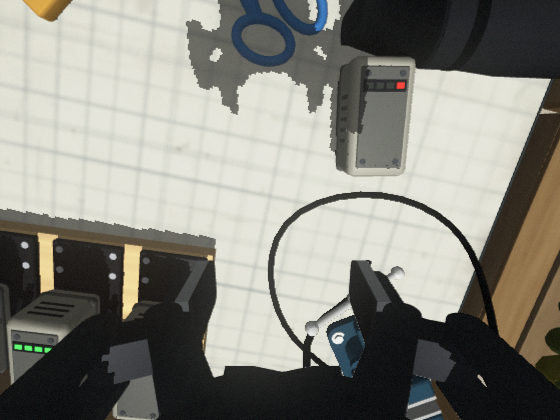

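View pics/t9c.png

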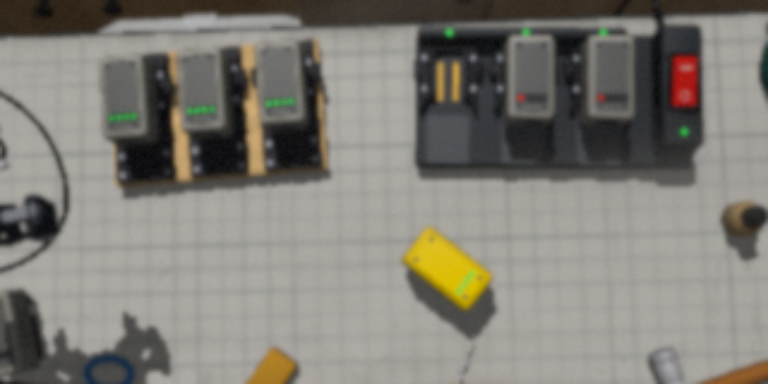

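```bash
python3 -c "
from h import *
P=cloud(dict(np.load('pics/t9.npz')));X,Y,Z=P[...,0],P[...,1],P[...,2]
for x0 in np.arange(.24,.42,.02):
    print(round(x0,2),[int(1000*np.nanpercentile(Z[(abs(X-x0)<.01)&(abs(Y-y0)<.01)],95)) if ((abs(X-x0)<.01)&(abs(Y-y0)<.01)).sum()>4 else -1 for y0 in np.arange(.22,.42,.02)])
P=cloud(dict(np.load('pics/w20.npz')));X,Y,Z=P[...,0],P[...,1],P[...,2]
m=(abs(Z-.068)<.006)&(X>.3)&(X<.4)&(abs(Y-.3)<.04)
im=dict(np.load('pics/w20.npz'))['image'].astype(int); m&=(im.sum(-1)>200)
n,l,s,_=cv2.connectedComponentsWithStats(m.astype(np.uint8)); k=1+s[1:,4].argmax()
print(cv2.minAreaRect((P[l==k][:,:2]*1000).astype(np.float32)))
"
```

```text
0.24 [11, 10, 3, 3, 45, 62, 67, 70, 74, 77]
0.26 [10, 11, 9, 70, 72, 72, 74, 75, 77, 78]
0.28 [12, 11, 21, 77, 74, 71, 73, 73, 74, 73]
0.3 [11, 10, 3, 69, 69, 66, 64, 62, 58, 56]
0.32 [10, 4, 4, 69, 72, 72, -1, 3, 3, 3]
0.34 [2, 3, 3, 69, 72, 73, -1, 4, 3, 3]
0.36 [3, 3, 3, 67, 72, 72, -1, 3, 3, 3]
0.38 [3, 4, 2, 64, 71, 72, 70, 4, 3, 4]
0.4 [463, 461, 397, 3, 63, 4, 9, 9, 3, 3]
((347.5851745605469, 305.6734313964844), (82.94187927246094, 46.13128662109375), 12.171961784362793)
```

Call:
send_rows(
  increments=[
    [[0.02, -0.02, 0, 0], [0.022, -0.022, 0.01, 0], [0.018, -0.018, 0.01, 0], [0.006, -0.004, 0.01, 0], [0, 0, 0, 0], [0, 0, 0, 0], [0, 0, 0, 0], [0, 0, 0, 0]],
  ],
)

```text
clock: 72.85
eef_pos: [0.361, 0.3019, 0.1426]
tool_rot: [0.631, 0.776, -0.004, -0.02]
ft_force: [-0.4, -0.7, -0.1]
grip_width: 0.0641
```

```bash
python3 g.py w21 .348 .306 .068; python3 -c "
from h import *
to(.3554,.3072,.04,102.2)"
```

```text
centre 333.0 313.3 size 111.2 70.5 long axis 5.4
tool d mm [  3.8  -1.2 102.9] turn -0.45 | pos [0.3611 0.3019 0.1427] ang 101.75 tilt [-2.06  1.02] w 0.064 F [ 0.3 -0.2 -0.7] t 72.9 j6 0.47
```

View pics/w21.png

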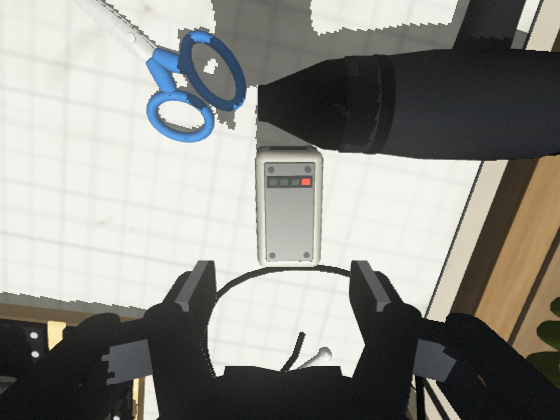

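Call:
send_rows(
  increments=[
    [[0.002, 0, 0.01, -0.4], [0.001, 0, 0.02, 0], [0, 0, 0.025, 0], [0, 0, 0.025, 0], [0, 0, 0.014, 0], [0, 0, 0.004, 0], [0, 0, 0, 0], [0, 0, 0, 0]],
  ],
)

```text
clock: 73.7
eef_pos: [0.3602, 0.3069, 0.0403]
tool_rot: [0.629, 0.777, -0.002, -0.019]
ft_force: [-0.8, 0.0, 1.0]
grip_width: 0.0643
```

```bash
python3 -c "
from h import *
to(.3554,.3072,.04,102.2)"
```

```text
tool d mm [ 1.3 -4.6  0.5] turn -0.2 | pos [0.3602 0.3069 0.0403] ang 102.0 tilt [-1.85  1.18] w 0.0643 F [-0.8  0.   1. ] t 73.7 j6 0.47
```

Call:
send_rows(
  increments=[
    [[0.001, -0.003, 0, -0.2], [0, 0, 0, 0], [0, 0, 0, 0], [0, 0, 0, 0], [0, 0, 0, 0], [0, 0, 0, 0], [0, 0, 0, 0], [0, 0, 0, 0]],
  ],
  hand=1,
)

```text
clock: 74.5
eef_pos: [0.3572, 0.3075, 0.0417]
tool_rot: [0.628, 0.778, -0.001, -0.019]
ft_force: [0.1, 0.0, -3.5]
grip_width: 0.0453
```

```bash
python3 -c "
from h import *
to(.5,.2,.12,87.75)"
```

```text
tool d mm [-133.   114.6  -85. ] turn 14.48 | pos [0.3572 0.3075 0.0417] ang 102.23 tilt [-1.75  1.23] w 0.0453 F [ 0.1  0.  -3.5] t 74.5 j6 0.47
```

Call:
send_rows(
  increments=[
    [[0, 0, -0.025, 0], [0, 0.01, -0.025, 7], [0, 0.01, 0, 7], [-0.025, 0.015, 0, 0], [-0.04, 0.017, 0, 0], [-0.045, 0.018, 0, 0], [-0.045, 0.018, 0, 0], [-0.045, 0.018, 0, 0]],
  ],
)

```text
clock: 75.3
eef_pos: [0.4611, 0.1066, 0.0863]
tool_rot: [0.716, 0.697, -0.001, -0.018]
ft_force: [1.8, -0.4, -3.4]
grip_width: 0.0452
```

```bash
python3 -c "
from h import *
to(.5,-.06,.08,87.75)"
```

```text
tool d mm [-165.6   43.4    1.3] turn 0.7 | pos [0.4611 0.1066 0.0863] ang 88.45 tilt [-1.46  1.38] w 0.0452 F [ 1.8 -0.4 -3.4] t 75.3 j6 0.24
```

Call:
send_rows(
  increments=[
    [[-0.04, 0.01, 0, 0.3], [-0.045, 0.01, 0, 0.3], [-0.045, 0.012, 0, 0], [-0.035, 0.012, 0, 0], [-0.02, 0.008, 0, 0], [0, 0, 0, 0], [0, 0, 0, 0], [0, 0, 0, 0]],
  ],
)

```text
clock: 76.1
eef_pos: [0.5091, -0.0945, 0.0796]
tool_rot: [0.724, 0.69, -0.0, -0.017]
ft_force: [-0.5, 0.2, -3.7]
grip_width: 0.0451
```

```bash
python3 -c "
from h import *
to(.5245,-.1537,.067,87.75)
snap('wrist','w22')"
```

```text
tool d mm [-58.7  18.6  10.8] turn -0.55 | pos [ 0.5091 -0.0945  0.0796] ang 87.2 tilt [-1.32  1.38] w 0.0451 F [-0.5  0.2 -3.7] t 76.1 j6 -0.15
```

View pics/w22.png

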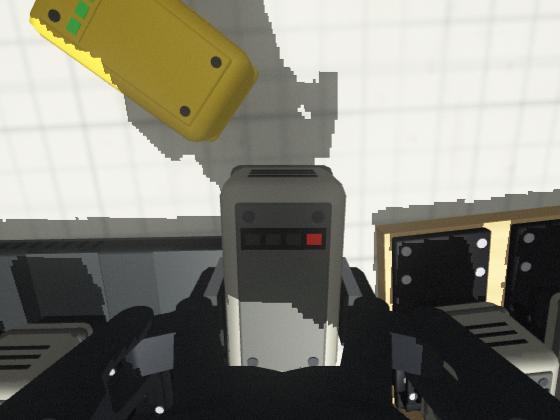

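Call:
send_rows(
  increments=[
    [[0, 0.008, 0, -0.5], [-0.01, 0.006, 0, 0], [-0.02, 0.003, 0, 0], [-0.018, 0, 0, 0], [-0.006, 0, 0, 0], [0, 0, 0, 0], [0, 0, 0, 0], [0, 0, 0, 0]],
  ],
)

```text
clock: 76.95
eef_pos: [0.5274, -0.1466, 0.0779]
tool_rot: [0.717, 0.697, 0.001, -0.017]
ft_force: [-0.5, 0.1, -4.4]
grip_width: 0.0451
```

```bash
python3 -c "
from h import *
to(.5245,-.1537,.067,87.75)"
```

```text
tool d mm [-7.5 -2.5 10.8] turn 0.62 | pos [ 0.5274 -0.1466  0.0779] ang 88.37 tilt [-1.29  1.41] w 0.0451 F [-0.5  0.1 -4.4] t 76.95 j6 -0.25
```

Call:
send_rows(
  increments=[
    [[-0.004, -0.001, 0, 0.6], [-0.002, -0.001, 0, 0], [0, 0, 0, 0], [0, 0, 0.004, 0], [0, 0, 0.003, 0], [0, 0, 0.002, 0], [0, 0, 0, 0], [0, 0, 0, 0]],
  ],
)

```text
clock: 77.75
eef_pos: [0.5244, -0.1508, 0.0678]
tool_rot: [0.72, 0.694, 0.0, -0.017]
ft_force: [0.2, -0.4, -2.9]
grip_width: 0.0454
```

```bash
python3 -c "
from h import *
to(.5245,-.1537,.067,87.75)"
```

```text
tool d mm [-2.9  0.2  0.7] turn 0.12 | pos [ 0.5244 -0.1508  0.0678] ang 87.87 tilt [-1.34  1.45] w 0.0454 F [ 0.2 -0.4 -2.9] t 77.75 j6 -0.25
```

Call:
send_rows(
  increments=[
    [[-0.002, 0, 0, 0.1], [-0.0005, 0, 0.001, 0], [0, 0, 0.001, 0], [0, 0.005, 0, 0], [0, 0.006, 0, 0], [0, 0.006, 0, 0], [0, 0, 0, 0], [0, 0, 0, 0]],
  ],
)

```text
clock: 78.55
eef_pos: [0.5448, -0.1549, 0.0677]
tool_rot: [0.721, 0.693, 0.001, -0.015]
ft_force: [-0.6, 0.5, 0.1]
grip_width: 0.0454
```

```bash
python3 -c "
from h import *
to(.5977,-.1566,.067,87.75)"
```

```text
tool d mm [ 0.4 52.9 -0.4] turn 0.01 | pos [ 0.5448 -0.1549  0.0677] ang 87.76 tilt [-1.09  1.34] w 0.0454 F [-0.6  0.5  0.1] t 78.55 j6 -0.25
```

Aligned and resting; slide on.

Call:
send_rows(
  increments=[
    [[0, 0.005, 0, 0], [0, 0.006, 0, 0], [0, 0.006, 0, 0], [0, 0.006, 0, 0], [0, 0.004, 0, 0], [0, 0, 0, 0], [0, 0, 0, 0], [0, 0, 0, 0]],
  ],
)

```text
clock: 79.35
eef_pos: [0.5742, -0.1561, 0.0677]
tool_rot: [0.721, 0.693, 0.001, -0.015]
ft_force: [-1.1, 0.0, 1.5]
grip_width: 0.0448
```

```bash
python3 -c "
from h import *
to(.5977,-.1566,.067,87.75)"
```

```text
tool d mm [ 0.4 23.6  0.2] turn 0.02 | pos [ 0.5742 -0.1561  0.0677] ang 87.77 tilt [-1.11  1.32] w 0.0448 F [-1.1  0.   1.5] t 79.35 j6 -0.24
```

Call:
send_rows(
  increments=[
    [[0, 0.006, 0, 0], [0, 0.007, 0, 0], [0, 0.006, 0, 0], [0, 0.006, 0, 0], [0, 0.006, 0, 0], [0, 0.006, 0, 0], [0, 0.005, 0, 0], [0, 0, 0, 0]],
  ],
)

```text
clock: 80.15
eef_pos: [0.6013, -0.1558, 0.0683]
tool_rot: [0.721, 0.692, -0.011, -0.029]
ft_force: [0.7, 0.2, -1.3]
grip_width: 0.0454
```

```bash
python3 -c "
from h import *
to(.5977,-.1566,.067,87.75)"
```

```text
tool d mm [-1.  -3.5  1.5] turn -0.09 | pos [ 0.6013 -0.1558  0.0683] ang 87.66 tilt [-3.18  1.54] w 0.0454 F [ 0.7  0.2 -1.3] t 80.15 j6 -0.22
```

Call:
send_rows(
  increments=[
    [[0, 0, 0, 0], [0, 0, 0, 0], [0, 0, 0, 0], [0, 0, -0.02, 0], [0, 0, -0.03, 0], [0, 0, -0.03, 0], [0, -0.03, -0.01, 0], [0, -0.04, 0, 0]],
  ],
  hand=-0.5,
)

```text
clock: 80.95
eef_pos: [0.544, -0.1559, 0.1609]
tool_rot: [0.72, 0.694, -0.008, -0.026]
ft_force: [0.1, -1.0, -0.3]
grip_width: 0.064
```

Call:
send_rows(
  increments=[
    [[0.04, -0.04, 0, 0], [0.045, -0.04, 0, 0], [0.045, 0, 0, 0], [0.03, 0, 0, 0], [0, 0, 0, 0], [0, 0, 0, 0], [0, 0, 0, 0], [0, 0, 0, 0]],
  ],
  hand=1,
)

```text
clock: 81.75
eef_pos: [0.4753, -0.0006, 0.1691]
tool_rot: [0.722, 0.692, -0.005, -0.023]
ft_force: [-0.9, 0.1, 0.1]
grip_width: 0.0002
```

```bash
python3 f.py t10 2>/dev/null;  python3 -c "
from h import *
to(.604,-.387,.12,87.75)
c=snap('top','t10b')"
```

```text
switch near 0.0734 far 0.079
bench
(np.int32(683), array([306., 242.]), array([ 402.7, -147.2,   83.4,   46.9,   49.9]))
(np.int32(399), array([107., 300.]), array([276.3, 327. ,  51.3,  49.7,  -1.2]))
bay
(np.int32(676), array([307., 162.]), array([ 588.1, -155.6,   81.1,   44.6,   -1.7]))
(np.int32(695), array([341., 162.]), array([ 584.4, -232.5,   83.3,   44.4,   -2.2]))
(np.int32(694), array([374., 162.]), array([ 582.1, -309. ,   83.2,   44.1,   -2.6]))
tool d mm [-381.3  147.    34.1] turn -0.26 | pos [ 0.4753 -0.0008  0.169 ] ang 87.49 tilt [-2.26  1.45] w -0.0001 F [-0.4 -0.   0.1] t 81.8 j6 0.03
```

View pics/t10c.png

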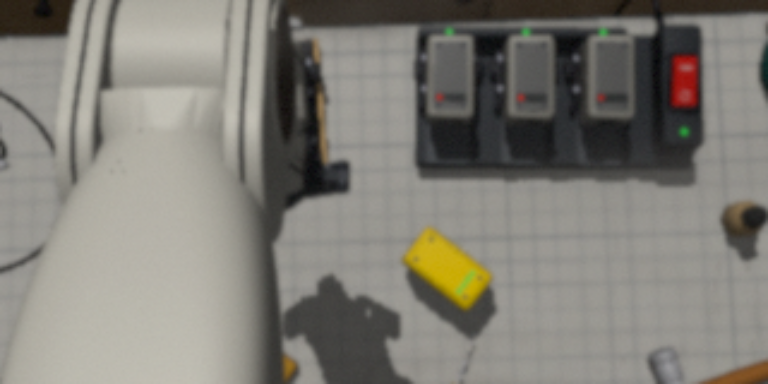

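Call:
send_rows(
  increments=[
    [[-0.03, 0.01, 0, 0], [-0.045, 0.018, 0.003, 0], [-0.05, 0.02, 0.003, 0], [-0.05, 0.02, 0.003, 0], [-0.05, 0.02, 0.003, 0], [-0.05, 0.02, 0.003, 0], [-0.05, 0.02, 0.003, 0], [-0.04, 0.015, 0, 0]],
  ],
)

```text
clock: 82.65
eef_pos: [0.5942, -0.3574, 0.1365]
tool_rot: [0.722, 0.692, -0.004, -0.023]
ft_force: [0.8, 0.1, 0.5]
grip_width: -0.0
```

Call:
send_rows(
  increments=[
    [[0, 0, 0, 0], [0, 0, 0, 0], [0, 0, 0, 0], [0, 0, 0, 0], [0, 0, 0, 0], [0, 0, 0, 0], [0, 0, 0, 0], [0, 0, 0, 0]],
  ],
)

```text
clock: 83.45
eef_pos: [0.5923, -0.361, 0.134]
tool_rot: [0.724, 0.69, -0.005, -0.025]
ft_force: [0.0, -0.1, 0.7]
grip_width: 0.0001
```

```bash
 python3 -c "
from h import *
to(.603,-.3875,.1,87.75)"
```

```text
tool d mm [-26.8  13.4  32.7] turn -0.56 | pos [ 0.5923 -0.361   0.134 ] ang 87.19 tilt [-2.35  1.66] w 0.0001 F [ 0.  -0.1  0.7] t 83.45 j6 -0.5
```

Call:
send_rows(
  increments=[
    [[-0.01, 0.005, 0, -0.5], [-0.01, 0.004, 0, 0], [-0.003, 0.001, 0, 0], [0, 0, 0.01, 0], [0, 0, 0.01, 0], [0, 0, 0.006, 0], [0, 0, 0, 0], [0, 0, 0, 0]],
  ],
)

```text
clock: 84.25
eef_pos: [0.6002, -0.3808, 0.105]
tool_rot: [0.719, 0.694, -0.005, -0.025]
ft_force: [-0.1, -0.0, 0.5]
grip_width: 0.0001
```

```bash
 python3 -c "
from h import *
to(.603,-.3875,.083,87.75);snap('wrist','w23')"
```

```text
tool d mm [-7.2  4.  21.6] turn 0.16 | pos [ 0.6002 -0.3808  0.105 ] ang 87.91 tilt [-2.41  1.73] w 0.0001 F [-0.1 -0.   0.5] t 84.25 j6 -0.53
```

View pics/w23.png

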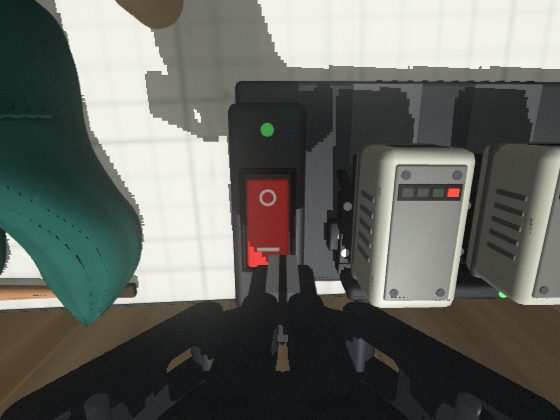

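Call:
send_rows(
  increments=[
    [[-0.004, 0.002, 0, 0], [-0.003, 0.001, 0, 0], [0, 0, 0, 0], [0, 0, 0.006, 0], [0, 0, 0.006, 0], [0, 0, 0.004, 0], [0, 0, 0.003, 0], [0, 0, 0.003, 0]],
  ],
)

```text
clock: 85.1
eef_pos: [0.6049, -0.389, 0.0841]
tool_rot: [0.719, 0.694, -0.003, -0.022]
ft_force: [1.2, 0.1, 2.4]
grip_width: 0.0001
```

```bash
 python3 -c "
from h import *
to(.603,-.3875,.083,87.75)"
```

```text
tool d mm [ 1.4 -1.9  1.2] turn 0.18 | pos [ 0.6049 -0.389   0.0841] ang 87.93 tilt [-2.01  1.53] w 0.0001 F [1.2 0.1 2.4] t 85.1 j6 -0.54
```

Call:
send_rows(
  increments=[
    [[0, 0, 0.003, 0], [0, 0, 0.003, 0], [0, 0, 0.003, 0], [0, 0, 0.003, 0], [0, 0, 0, 0], [0, 0, 0, 0], [0, 0, 0, 0], [0, 0, 0, 0]],
  ],
)

```text
clock: 85.9
eef_pos: [0.6044, -0.3888, 0.0823]
tool_rot: [0.719, 0.694, -0.003, -0.019]
ft_force: [0.4, 1.0, 4.7]
grip_width: 0.0001
```

```bash
 python3 -c "
from h import *
to(.603,-.3875,.083,87.75)
c=snap('wrist','w24');sw(c)
P=cloud(c);im=c['image'].astype(int)
m=(im[...,0]>130)&(im[...,1]<60)&(abs(P[...,0]-.58)<.04)&(abs(P[...,1]+.387)<.03)
x=P[...,0][m];z=P[...,2][m];print([(round(k,3),round(float(np.median(z[(x>k)&(x<k+.006)]))*1000,1)) for k in np.arange(.552,.61,.006) if ((x>k)&(x<k+.006)).sum()>3])"
```

```text
tool d mm [ 1.2 -1.5 -0.7] turn 0.2 | pos [ 0.6044 -0.3888  0.0823] ang 87.95 tilt [-1.75  1.27] w 0.0001 F [0.4 1.  4.7] t 85.9 j6 -0.54
switch near nan far 0.0705
[(np.float64(0.594), 70.5)]
  return _methods._mean(a, axis=axis, dtype=dtype,
  ret = ret.dtype.type(ret / rcount)
```

Call:
send_rows(
  increments=[
    [[0, 0, 0.004, 0], [0, 0, 0.004, 0], [0, 0, 0.004, 0], [0, 0, -0.02, 0], [0, 0, -0.04, 0], [0, 0, -0.04, 0], [0, -0.03, -0.02, 0], [0.02, -0.04, 0, 0]],
  ],
)

```text
clock: 86.75
eef_pos: [0.5392, -0.3692, 0.2019]
tool_rot: [0.719, 0.695, -0.004, -0.018]
ft_force: [1.4, 0.7, 0.5]
grip_width: 0.0001
```

Call:
send_rows(
  increments=[
    [[0.04, -0.045, 0, 0], [0.045, -0.045, 0, 0], [0.045, -0.04, 0, 0], [0.045, -0.03, 0, 0], [0.045, -0.02, 0, 0], [0.03, 0, 0, 0], [0, 0, 0, 0], [0, 0, 0, 0]],
  ],
)

```text
clock: 87.55
eef_pos: [0.3803, -0.1341, 0.2075]
tool_rot: [0.72, 0.693, -0.006, -0.022]
ft_force: [0.4, -0.3, -0.3]
grip_width: -0.0001
```

```bash
python3 f.py t11; python3 -c "
from h import *
to(.5,-.1,.2,90)
c=snap('wrist','w25')"
```

```text
switch near 0.079 far 0.0727
bench
(np.int32(670), array([114., 300.]), array([275.9, 307.7,  88.9,  51.2,  88.9]))
bay
(np.int32(676), array([307., 162.]), array([ 588.1, -155.6,   81.1,   44.6,   -1.7]))
(np.int32(694), array([341., 162.]), array([ 584.5, -232.5,   83.2,   44.4,   -2.2]))
(np.int32(696), array([374., 162.]), array([ 582. , -309. ,   83.3,   44.1,   -2.6]))
(np.int32(675), array([236., 164.]), array([588.2,  12.3,  84.7,  46.4,   3.7]))
(np.int32(675), array([204., 167.]), array([582.9,  89.7,  84.9,  46.6,   3.1]))
(np.int32(677), array([171., 170.]), array([578.7, 166.7,  84.5,  47.2,   3.6]))
tool d mm [ 38.9 118.4   3.7] turn -2.27 | pos [ 0.3804 -0.1343  0.2074] ang 87.73 tilt [-2.19  1.36] w -0.0 F [-0.4  0.4 -0.2] t 87.6 j6 -0.31
```

View pics/t11c.png

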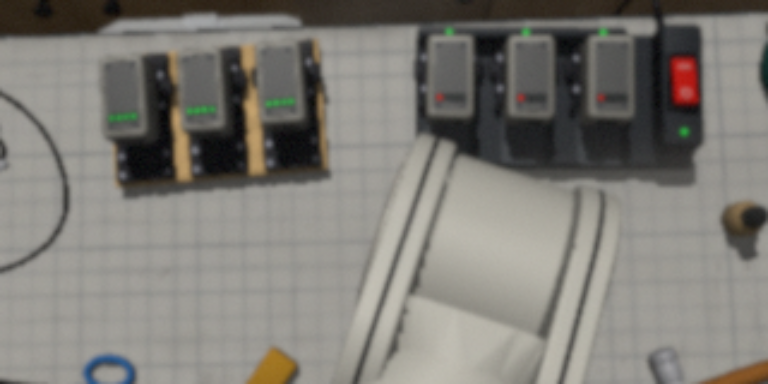

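```bash
python3 -c "
from h import *
print(order.job_done())"
```

```text
the job is handed in; nothing more can be done
None
```

The job is done and was handed in at about 88 s. The charger was switched off first. The three full packs then went into the three rack bays, the three flat packs onto the charger, and the charger was switched on last. The gripper finished raised above the bench, clear of the units and packs.

**Last checks:**
- **Charger packs:** the three flat packs measured within about 1 mm of where the full packs stood at the start.
- **Rack packs:** the three full packs line up with each other and sit at the same depth relative to their holders as the packs on the charger did, to within about 2 mm. I judged "home" from these positions and from the force dropping off at the end of each push, not from a direct reading.
- **Switch:** near half 79 mm and far half 73 mm above the bench, the same slope as at the start (on).
- **Dye bottle:** it looks unmoved in the last top picture; I did not measure it again.

**What went wrong:**
- **First pack:** the wrist reached its joint limit on the first carry. I set the pack down in front of the rack, turned the gripper round, gripped it again and put it in bay 1.
- **Tool tilt:** the tool tilted several degrees at times. I corrected it by moving against the joint limits, and about 2° was left at the end.
- **Knocked flat pack:** the left flat pack was knocked about 6 cm aside during the run, so I measured it again before gripping it. It then slid 3.5 mm further on than I had predicted, but the top camera showed it home.
- **Lamps:** the charger's green lamps stayed lit with the switch off, so I judged on and off by the rocker's slope.

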